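# Swing the cassette holder over the drip tray and relock it

## Robot

A 7-joint arm with a two-finger parallel gripper is mounted at the origin on the work surface. World frame = base frame: x ahead of the robot, y to its left, z up, the work surface at z = 0. Lengths are in m, angles in rad, forces in N, time in s.
With the tool pointing down it reaches from about 0.4 to 0.85 m from the base axis. Payload 4.5 kg.
Tool frame: the origin (TCP) lies between the finger pads; the fingertips stand 14 mm ahead of it and the grasp point (between the pads) lies 5 mm behind it (ctrl.tip_extent is the distance from the TCP to the fingertips, in m); z points along the fingers, y is the direction in which the jaws open and shut (so a half turn about z gives the same grasp; the last joint's range is limited). The gripper opens to 88 mm and grips with 3 to 60 N. Pads are 18 mm wide; open, the fingers measure 123 mm over their backs; the gripper's body (75 mm by 187 mm) begins 45 mm behind the grasp point.
Start: joints at [-1.183, 0.689, -0.195, 1.565, 0.157, 0.902, -0.215], TCP at [0.217, 0.586, 0.253] pointing down, gripper open.
Joint ranges: [-3.01, 3.01], [-0.46, 2.08], [-1.47, 1.51], [0.13, 2.56], [-1, 4.14], [0.04, 2.09], [-2.66, 2.66]. Speed limits (rad/s): [2.57, 2.57, 3.14, 3.14, 3.14, 3.14, 3.14].

## Interface

Orientations are given as a unit quaternion [w, x, y, z].
In Python, from station import sensors, viewer, ctrl gives the robot as it stands.
- The arm moves only by the tool play_rows, never from a script. Its argument "motion" is a list of rows, each an object of numbers: "fingers": the finger opening in m, from 0 to 0.0881; "dx", "dy", "dz": the shift along the tool's x, y, z in m; "rx", "ry", "rz": the turn, a rotation vector about the tool's x, y, z in degrees. In form: [{"fingers": .., "dx": .., "dy": .., "dz": .., "rx": .., "ry": .., "rz": ..}, ...]. A call has 1 to 20 rows; each row shifts and turns the commanded pose from where the row before left it, along the tool's axes as they then stand; what a row does not reach is not made up. A row lasts 1/12 s, in which the tool goes at most 41.7 mm and 7.16 degrees, less where a joint would pass 70% of its speed; a pose out of reach is approached as far as the arm can. A call is refused whole if a number of a shift passes 0.0417 or a number of a turn 7.16, either way. A call with a gripper value outside its range is refused whole. The fingers move at their own pace and stop on an object; "force" is the grip in N (left out, the last holds). Time passes only in rows, so rows that do not move let the fingers close. It gives the time, the measured TCP pose, the force and the opening at its end, in the units of the state.
- sensors.sense(): the state, without advancing time (a new reading comes with each control period).
- viewer.get_image(name): name is "scene" or "side" or "wrist"; returns (picture, depth): 384x512x3 uint8, blue, green, red; 384x512 float32, m along the optical axis (not along the pixel's ray), 0 where there is no reading.
- viewer.camera_params(name): a dict with "fx", "fy", "cx", "cy" (pixels), "R" (3x3) and "t" (3): a world point X has camera coordinates R X + t; the wrist camera has in their place "tool_from_camera" (4x4, takes a point from camera to tool coordinates, whose origin is the TCP and whose axes are the flange's). Camera axes: x right, y down, z forward; pixel columns grow to the right and rows downward; lengths in m; the calibration is good to about 2 mm. A picture is of the moment at which its call begins: read the wrist's pose just before it. camera_params takes no time and is no camera call.
- ctrl.finish_job(): hands the job in, once; it reports no verdict.
The state is a dict: "clock": time; "qpos": joint angles; "qvel": joint speeds; "effort": joint torques, N m; "tcp_pos": TCP position; "ee_rot": TCP orientation; "wrist_force": force on the tool from outside, world axes, zero at the start; "torque": the same for the moment, N m; "gripper_width": finger opening in m.
Only numpy, scipy, OpenCV 4.12 (cv2) and the standard library are available. Lean on these libraries where they do the work, as an engineer would, in place of code of your own. Each camera call takes 0.05 s, during which the arm holds its last target.

## Task

Clear the can out of the square drip tray and stand it upright on the rubber mat. Then pull the swivel holder's spring plunger out by its T-handle and twist it so that it stays out by itself, swing the arm round until the cassette hangs over the middle of the drip tray, and only then twist the plunger back so that its pin drops fully home and locks the arm there. Do not knock the can over, and leave the other things on the bench where they are.

Things in the scene. Friction and masses are not known exactly. Their poses are not given: they have to be found in the camera images.
- swivel_base: fixed dark steel foot of the swivel holder (round, 116 mm across, 12 mm thick, with an upright bracket 26 mm wide on its -x side, to 95 mm high, that carries the plunger housing). Origin on the bench under the swivel axis, z up; +x is the arm's middle station, -x the side where the plunger leans out, roughly towards the robot; yaw varies by 0.3 rad either way.
- tbar (a point): centre of the plunger's black T-handle: a bar 66 mm long (its own y axis), 12 mm thick (x) and 14 mm deep (z). z is the plunger's axis, outwards, 25 degrees from vertical, leaning to the base's -x. Pull along +z. When locked the point is 94 mm to -x of the swivel axis, 147 mm above the bench, and the bar lies level, across the base. Below the bar, the 8 mm rod is free for 36 mm down to the square steel housing (26 by 26 mm).
- plunger_pull (a joint): how far the plunger is pulled out, m: 0 fully home, 0.016 at the stop. A spring draws it home (6.3 N at 0, 9 N at the stop). A cross pin on its rod lies in a slot of the housing, so it twists only once pulled by more than 0.012; twisted there and let go, it rests on the housing's top at about 0.012. When it is home, a round-ended 8 mm pin sits in a 10 mm notch of the arm's index ring; over the ring between notches it stops some 10 mm short of home.
- plunger_twist (a joint): twist of the T-handle about its axis, rad: 0 with the cross pin in line with the slot (a stop), growing clockwise as seen looking down at the handle, to 1.4 (a stop). Light friction holds it (about 0.04 N m). Beyond 0.6 the pulled plunger stays out by itself; turned back to 0 and let go it springs in.
- swing_arm (a joint): angle of the blue arm about the upright swivel axis, rad: 0 the middle station where it starts (pointing to the base's +x), positive to +y (anticlockwise from above). Notches at -1.047, 0 and 1.047; stops at -1.053 and 1.053, so swinging up to a stop finds the outer notch. The rounded pin enters freely up to about 0.02 off. About 0.12 N m of friction: it stays where it is left. Locked it has about 0.02 of play.
- grip_post (a point): grip point of the upright round black post on the arm, 22 mm diameter, 100 mm from the swivel axis, 190 mm above the bench. The post stands free from 148 mm (the arm's top) to 210 mm; it turns with the arm and is taken from above.
- pivot (a point): on the swivel axis, 150 mm above the bench, at the arm's top; the arm is 34 mm wide, from 122 to 148 mm high, and reaches 178 mm from the axis.
- cassette (a point): centre of the cassette's underside: a stack of steel sprockets, 90 mm across at the top, 111 mm above the bench, and 52 mm at the bottom, 80 mm above the bench (its axle end 75 mm), fixed under the arm 155 mm from the swivel axis.
- drip_tray: square open steel tray 120 by 120 mm, 28 mm high, walls and floor 4 mm, fixed under one of the arm's outer stations, left or right. Origin under its centre, z up.
- parts_dish: round steel dish 110 mm across, 22 mm high with a few nuts, fixed under the other outer station. Origin under its centre.
- mat: square black rubber mat 120 by 120 mm, 3 mm thick, fixed on the bench far to the left or right. Origin under its centre, x and y along its sides.
- can: upright aluminium can, 54 mm diameter, straight to 128 mm, grey cap to 150 mm, 0.25 to 0.45 kg, standing in the drip tray in the arm's way. Origin at the centre of its underside, z up its axis.
- lube: bystander: white bottle 48 mm diameter, 170 mm tall, standing about 105 mm from the mat's centre on its +x side. Origin under its centre.
- tub: bystander: white grease tub 72 mm diameter, 70 mm tall, near the holder. Origin under its centre.
- wrench: bystander: wrench 170 mm long lying near the holder. Origin under its middle.
- driver: bystander: screwdriver 190 mm long lying beyond the holder. Origin under its middle.
- tape: bystander: roll of tape 92 mm across, 22 mm high, lying under the arm's middle station. Origin under its centre.
- spray: bystander: grey can 60 mm diameter, 190 mm tall, standing beyond the outer station on the base's +y side. Origin under its centre.
- parts_bin: black open bin 140 by 110 mm, 55 mm high, fixed on the side opposite the mat. Origin under its centre.

How it is judged:
By the outcome, as a careful person would: the job done as asked, in the order asked, and still so for the second after the job is handed in, with the robot touching nothing.
It also fails if it takes over 72 s, if anything falls off the work surface, if the arm or the gripper's body presses on something with over 40 N, if the wrist force passes 120 N, or if a joint passes its speed limit or range.

## Working session

There is one attempt and no reset: what is moved stays moved. The work goes in short steps, Python scripts to look and compute and a tool call to move; the robot and the scene stay as the last step left them, time stands still between calls to the robot, and variables do not carry over. Pictures are saved under pics/ and viewed, and the job is handed in when it is done.

Besides the shell and the picture viewer there is one more tool, called after ">>>" as name([rows], argument=value, ...), one row to a line, values as JSON. play_rows: Moves the arm, as the interface text tells. Its arguments: {"type":"object","properties":{"motion":{"type":"array","items":{"type":"object","properties":{"fingers":{"type":"number"},"dx":{"type":"number"},"dy":{"type":"number"},"dz":{"type":"number"},"rx":{"type":"number"},"ry":{"type":"number"},"rz":{"type":"number"}}}},"force":{"type":"number"}},"required":["motion"]}

```bash
ls -la; mkdir -p pics; python3 - <<'E'
from station import sensors, viewer, ctrl
import cv2,numpy as np
s=sensors.sense(); print(s)
for n in ("scene","side","wrist"):
    im,d=viewer.get_image(n); cv2.imwrite(f"pics/{n}0.png",im); np.savez(f"pics/{n}0.npz",im=im,d=d)
    print(n,viewer.camera_params(n))
E
```

```text
total 12
drwxr-xr-x  3 agent agent 4096 Dec  6 21:57 .
drwxr-xr-x 23 root  root  4096 Dec  6 21:57 ..
drwxr-xr-x  2 agent agent 4096 Dec  6 21:57 pics
{'clock': 0.0, 'qpos': array([-1.18320332,  0.68995868, -0.19451333,  1.5663678 ,  0.15730149,
        0.90252027, -0.21506768]), 'qvel': array([ 1.79671835e-03, -1.23192830e-03,  1.36793444e-03,  2.61840863e-04,
       -4.40346718e-04,  9.87088844e-05, -4.18225307e-04]), 'effort': array([-3.18226375e-04, -5.27551782e+01, -1.26686364e+00, -1.53421819e+01,
       -5.25698124e-02,  6.36281096e-03,  1.70594690e-04]), 'tcp_pos': array([0.21636765, 0.58568638, 0.25191947]), 'ee_rot': array([-9.26183096e-05,  1.75916188e-01,  9.84404707e-01, -9.26363635e-04]), 'wrist_force': array([ 0.60645093,  0.75166348, -0.29992816]), 'torque': array([ 0.00729984, -0.02430933, -0.01875114]), 'gripper_width': 0.08837139279887754}
scene {'fx': 437.40810793741554, 'fy': 437.40810793741554, 'cx': 248.5097853324547, 'cy': 197.03158558192592, 'R': array([[-0.0762905 ,  0.99706218, -0.00683866],
       [ 0.75787003,  0.053529  , -0.65020586],
       [-0.6479296
[... 165 characters left out ...]
'cy': 195.17672189756374, 'R': array([[ 0.99906791, -0.0384412 , -0.01963654],
       [-0.04111565, -0.70890418, -0.70410537],
       [ 0.01314623,  0.70425644, -0.70982395]]), 't': array([-0.61843074,  0.13522871,  1.51056253])}
wrist {'fx': 281.50667380699525, 'fy': 281.50667380699525, 'cx': 262.5337569079593, 'cy': 189.5719777592657, 'tool_from_camera': array([[-9.67483128e-04, -9.56597092e-01, -2.91412196e-01,
         7.61006947e-02],
       [ 9.99999240e-01, -1.14827960e-03,  4.49392763e-04,
         2.06551543e-04],
       [-7.64510490e-04, -2.91411539e-01,  9.56597476e-01,
        -1.32006907e-01],
       [ 0.00000000e+00,  0.00000000e+00,  0.00000000e+00,
         1.00000000e+00]])}
```

View pics/scene0.png

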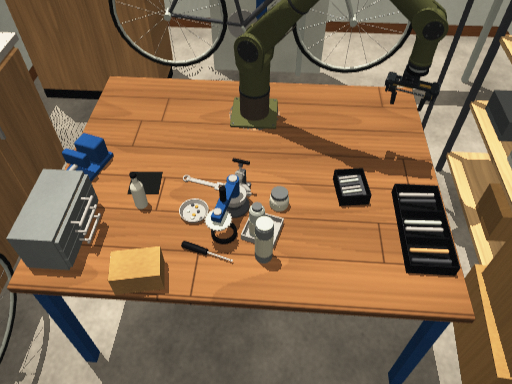

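View pics/side0.png

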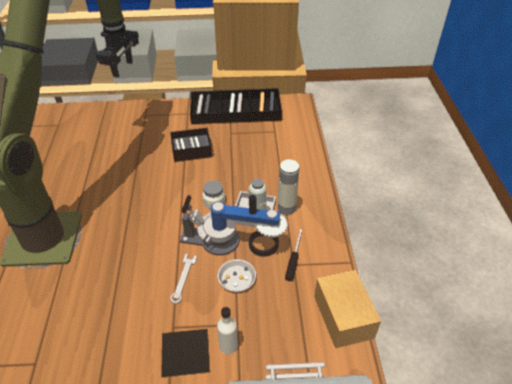

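View pics/wrist0.png

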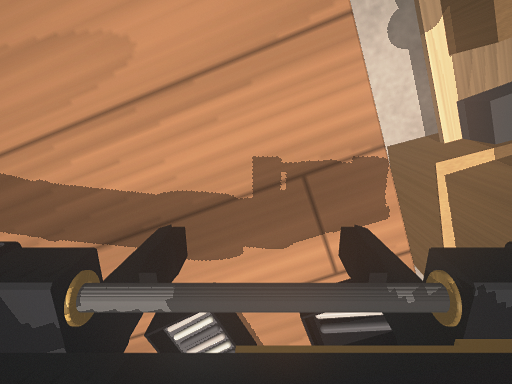

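```bash
cat > h.py <<'E'
import numpy as np,cv2
from scipy.spatial.transform import Rotation as Rn
from station import sensors, viewer, ctrl
def cloud(n,f=None):
    if f: z=np.load(f); im,d=z['im'],z['d']
    else: im,d=viewer.get_image(n)
    p=viewer.camera_params(n)
    v,u=np.indices(d.shape); 
    C=np.stack([(u-p['cx'])/p['fx']*d,(v-p['cy'])/p['fy']*d,d],-1)
    if 'R' in p: W=(C-p['t'])@p['R']
    else:
        s=sensors.sense(); T=p['tool_from_camera']; q=s['ee_rot']
        R=Rn.from_quat([q[1],q[2],q[3],q[0]]).as_matrix()
        W=(C@T[:3,:3].T+T[:3,3])@R.T+s['tcp_pos']
    return im,d,W
def proj(n,X):
    p=viewer.camera_params(n); c=p['R']@np.array(X)+p['t']; return c[0]/c[2]*p['fx']+p['cx'],c[1]/c[2]*p['fy']+p['cy']
E
python3 - <<'E'
from h import *
for n in ('scene','side'):
    im,d,W=cloud(n,f'pics/{n}0.npz')
    x0,x1,y0,y1=.35,.85,-.5,.3
    s=1000
    out=np.zeros((int((x1-x0)*s),int((y1-y0)*s),3),np.uint8); H=np.full(out.shape[:2],-1.)
    big=cv2.resize(im,None,fx=3,fy=3,interpolation=cv2.INTER_NEAREST)
    P=W.reshape(-1,3);c=im.reshape(-1,3);ok=d.reshape(-1)>0
    P=P[ok];c=c[ok];o=np.argsort(P[:,2]);P=P[o];c=c[o]
    i=((P[:,0]-x0)*s).astype(int);j=((P[:,1]-y0)*s).astype(int)
    for k in range(len(P)):
        if 0<=i[k]<out.shape[0]-2 and 0<=j[k]<out.shape[1]-2 and P[k,2]<.4:
            out[i[k]:i[k]+3,j[k]:j[k]+3]=c[k]
    for a in range(0,500,50): cv2.putText(out,f'{x0+a/1000:.2f}',(0,a+8),0,.35,(0,255,255)); out[a,::10]=(0,255,255)
    for b in range(0,800,50): cv2.putText(out,f'{y0+b/1000:.2f}',(b,495),0,.35,(0,255,0)); out[::10,b]=(0,255,0)
    cv2.imwrite(f'pics/top_{n}.png',out)
    crop={'scene':im[140:280,110:310],'side':im[150:384,150:350]}[n]
    cv2.imwrite(f'pics/crop_{n}.png',cv2.resize(crop,None,fx=(4 if n=='scene' else 2.5),fy=(4 if n=='scene' else 2.5),interpolation=cv2.INTER_CUBIC))
E
```

```text
(no output)
```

View pics/top_scene.png

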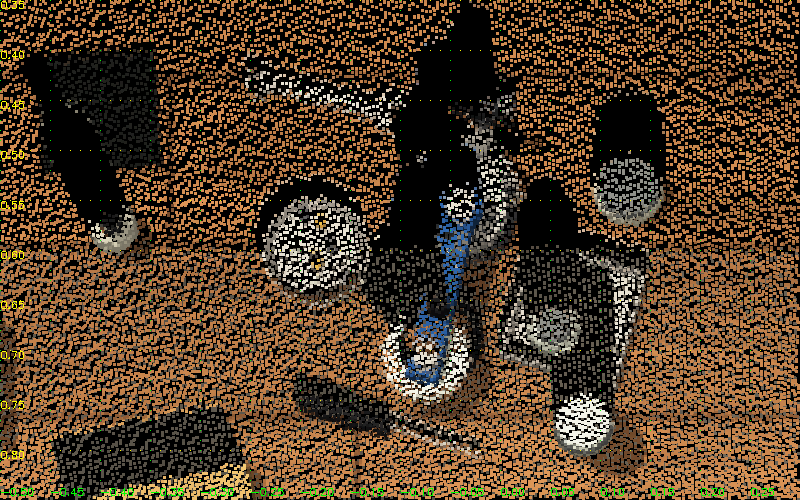

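View pics/top_side.png

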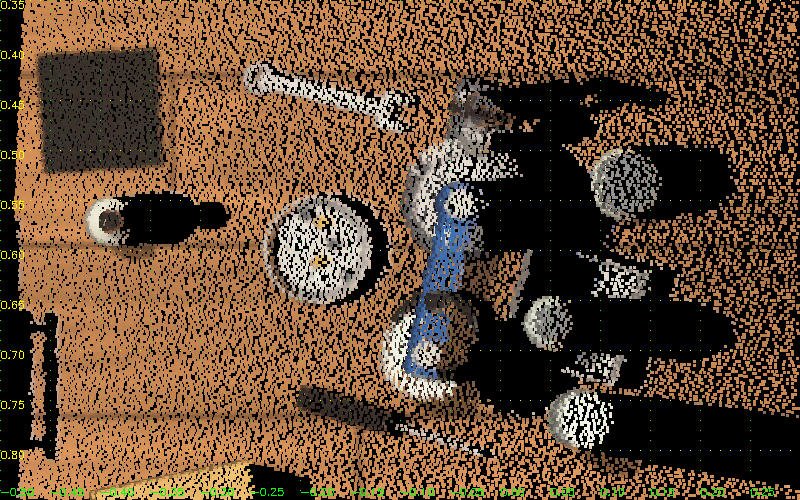

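View pics/crop_scene.png

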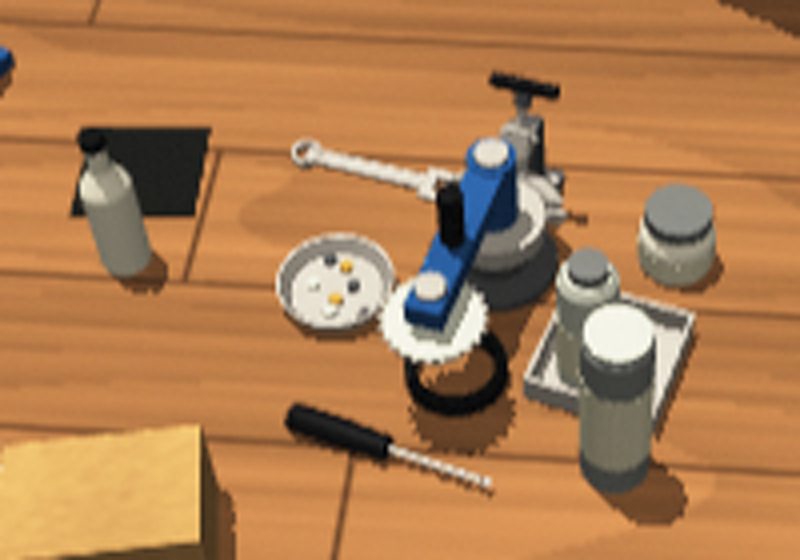

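View pics/crop_side.png

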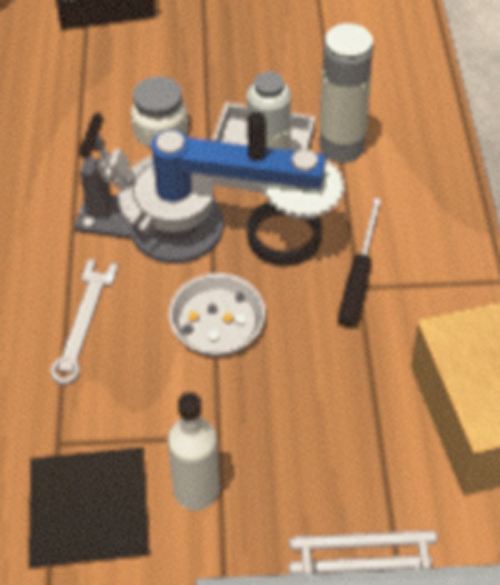

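```bash
python3 - <<'E'
from h import *
A=[cloud(n,f'pics/{n}0.npz') for n in ('scene','side')]
for (im,d,W),n in zip(A,('scene','side')):
    P=W[d>0];c=im[d>0].astype(int)
    hsv=cv2.cvtColor(im,cv2.COLOR_BGR2HSV)[d>0].astype(int)
    def reg(x0,x1,y0,y1,z0,z1): return (P[:,0]>x0)&(P[:,0]<x1)&(P[:,1]>y0)&(P[:,1]<y1)&(P[:,2]>z0)&(P[:,2]<z1)
    print(n,'bench z',np.median(P[reg(.4,.5,-.3,-.2,-.05,.05),2]))
    def circ(name,m):
        q=P[m].astype(np.float32); 
        if len(q)<5: print(name,len(q));return
        (cx,cy),r=cv2.minEnclosingCircle(q[:,:2]); print(name,len(q),'enc',round(cx,4),round(cy,4),'r',round(r,4),'mean',q.mean(0).round(4), 'zr',q[:,2].min().round(3),q[:,2].max().round(3))
    circ('can cap',reg(.62,.73,.0,.1,.146,.16))
    circ('can >.1',reg(.62,.73,.0,.1,.09,.16))
    circ('spray',reg(.7,.83,.02,.15,.18,.2))
    circ('tub',reg(.45,.6,.07,.2,.06,.08))
    circ('lube',reg(.5,.62,-.43,-.35,.16,.18))
    circ('lubebody',reg(.5,.62,-.43,-.35,.02,.12))
    circ('dish',reg(.5,.7,-.26,-.11,.012,.03))
    b=(hsv[:,0]>100)&(hsv[:,0]<125)&(hsv[:,1]>120)&reg(.5,.75,-.12,.0,.138,.156)
    q=P[b].astype(np.float32); r=cv2.minAreaRect(q[:,:2]*1000); print('blue',len(q),r,q[:,2].mean())
    print('fitLine',cv2.fitLine(q[:,:2],cv2.DIST_HUBER,0,.01,.01).ravel())
    circ('top>.15',reg(.5,.8,-.2,.0,.149,.165)&~b)
    circ('post',reg(.6,.7,-.12,-.03,.195,.22))
    circ('sprockets',reg(.6,.78,-.16,-.0,.095,.117)&~b)
    circ('tbar',reg(.38,.48,-.08,.06,.125,.2))
    m=reg(.39,.53,-.47,-.33,-.01,.02)&(c.sum(1)<200)
    if m.sum()>10: print('mat',cv2.minAreaRect(P[m][:,:2].astype(np.float32)*1000),P[m][:,2].mean())
    m=reg(.57,.75,-.01,.15,.02,.034)
    print('tray rim',m.sum(),cv2.minAreaRect(P[m][:,:2].astype(np.float32)*1000),P[m][:,2].mean())
    m=reg(.57,.75,-.01,.15,.0,.034)&(hsv[:,1]<60)
    print('tray',m.sum(),cv2.minAreaRect(P[m][:,:2].astype(np.float32)*1000),P[m][:,2].mean())
    m=reg(.4,.65,-.15,.05,.005,.02)
    circ('foot',m)
E
```

```text
scene bench z 0.00035595078059209704Traceback (most recent call last):
  File "<stdin>", line 12, in <module>
  File "<stdin>", line 11, in circ
cv2.error: OpenCV(4.12.0) /io/opencv/modules/imgproc/src/shapedescr.cpp:201: error: (-215:Assertion failed) count >= 0 && (depth == CV_32F || depth == CV_32S) in function 'minEnclosingCircle'
```

```bash
cat > fit.py <<'E'
from h import *
A=[cloud(n,f'pics/{n}0.npz') for n in ('scene','side')]
for (im,d,W),n in zip(A,('scene','side')):
    P=W[d>0];c=im[d>0].astype(int)
    hsv=cv2.cvtColor(im,cv2.COLOR_BGR2HSV)[d>0].astype(int)
    def reg(x0,x1,y0,y1,z0,z1): return (P[:,0]>x0)&(P[:,0]<x1)&(P[:,1]>y0)&(P[:,1]<y1)&(P[:,2]>z0)&(P[:,2]<z1)
    print(n,'bench z',np.median(P[reg(.4,.5,-.3,-.2,-.05,.05),2]))
    def circ(name,m):
        q=np.ascontiguousarray(P[m].astype(np.float32)); 
        if len(q)<5: print(name,len(q));return
        (cx,cy),r=cv2.minEnclosingCircle(np.ascontiguousarray(q[:,:2])); print(name,len(q),'enc',round(cx,4),round(cy,4),'r',round(r,4),'mean',q.mean(0).round(4), 'zr',q[:,2].min().round(3),q[:,2].max().round(3))
    def rect(name,m):
        print(name,m.sum(),cv2.minAreaRect(np.ascontiguousarray(P[m][:,:2].astype(np.float32)*1000)),P[m][:,2].mean())
    circ('can cap',reg(.62,.73,.0,.1,.146,.16))
    circ('can >.1',reg(.62,.73,.0,.1,.09,.16))
    circ('spray',reg(.7,.83,.02,.15,.18,.2))
    circ('tub',reg(.45,.6,.07,.2,.06,.08))
    circ('lube',reg(.5,.62,-.43,-.35,.16,.18))
    circ('lubebody',reg(.5,.62,-.43,-.35,.02,.12))
    circ('dish',reg(.5,.7,-.26,-.11,.012,.03))
    b=(hsv[:,0]>100)&(hsv[:,0]<125)&(hsv[:,1]>120)&reg(.5,.75,-.12,.0,.138,.156)
    rect('blue',b)
    circ('top>.15',reg(.5,.8,-.2,.0,.149,.165)&~b)
    circ('post',reg(.6,.7,-.12,-.03,.195,.22))
    circ('sprockets',reg(.6,.78,-.16,-.0,.095,.117)&~b)
    circ('tbar',reg(.38,.48,-.08,.06,.125,.2))
    m=reg(.39,.53,-.47,-.33,-.01,.02)&(c.sum(1)<200)
    if m.sum()>10: rect('mat',m)
    rect('tray rim',reg(.57,.75,-.01,.15,.02,.034))
    rect('tray',reg(.57,.75,-.01,.15,.0,.034)&(hsv[:,1]<60))
    circ('foot',reg(.4,.65,-.15,.05,.005,.02))
E
python3 fit.py
```

```text
scene bench z 0.00035595078059209704
can cap 79 enc 0.6742 0.0505 r 0.0195 mean [0.6762 0.0523 0.1538] zr 0.146 0.159
can >.1 250 enc 0.678 0.0533 r 0.0271 mean [0.6855 0.0507 0.1357] zr 0.09 0.159
spray 238 enc 0.7724 0.0819 r 0.0302 mean [0.7758 0.0823 0.1894] zr 0.18 0.196
tub 199 enc 0.5347 0.1275 r 0.0337 mean [0.5387 0.127  0.0694] zr 0.061 0.078
lube 37 enc 0.5733 -0.3895 r 0.0128 mean [ 0.576  -0.3883  0.1684] zr 0.16 0.177
lubebody 275 enc 0.5772 -0.3867 r 0.0257 mean [ 0.5878 -0.3827  0.0754] zr 0.02 0.12
dish 197 enc 0.6009 -0.1861 r 0.0566 mean [ 0.5909 -0.189   0.0186] zr 0.012 0.028
blue 326 ((634.4193115234375, -55.50771713256836), (43.16712188720703, 202.1405029296875), 78.80545043945312) 0.1475504107522742
top>.15 118 enc 0.6304 -0.0545 r 0.0939 mean [ 0.6346 -0.0587  0.1552] zr 0.149 0.163
post 45 enc 0.6538 -0.0606 r 0.0126 mean [ 0.6561 -0.0623  0.2069] zr 0.195 0.214
sprockets 312 enc 0.7076 -0.0758 r 0.049 mean [ 0.7167 -0.0729  0.1108] zr 0.097 0.117
tbar 85 enc 0.4655 -0.0198 r 0.0331 mean [ 0.4682 -0.0188  0.1479] zr 0.126 0.161
mat 453 ((458.8556213378906, -
[... 1297 characters left out ...]
 mean [ 0.651  -0.0662  0.2057] zr 0.195 0.214
sprockets 353 enc 0.7043 -0.0756 r 0.0472 mean [ 0.7074 -0.0919  0.1103] zr 0.099 0.116
tbar 117 enc 0.4617 -0.0195 r 0.0331 mean [ 0.4638 -0.0226  0.1483] zr 0.125 0.16
mat 1929 ((459.6717224121094, -401.49322509765625), (116.15902709960938, 119.43101501464844), 3.6593239307403564) 0.0027565127917222676
tray rim 106 ((667.0446166992188, 96.69515228271484), (135.4965057373047, 131.61561584472656), 21.08060073852539) 0.026253728881247173
tray 366 ((665.6514892578125, 82.8778076171875), (153.82037353515625, 142.13839721679688), 14.063039779663086) 0.012741037624880389
foot 949 enc 0.5193 -0.051 r 0.1514 mean [ 0.5364 -0.0719  0.0114] zr 0.005 0.02
```

```bash
cat >> h.py <<'E'
def pose():
    s=sensors.sense(); q=s['ee_rot']; return s['tcp_pos'],Rn.from_quat([q[1],q[2],q[3],q[0]]).as_matrix(),s
def down(phi):  # tool z down, tool y (jaw) at world angle phi deg
    a=np.radians(phi); y=np.array([np.cos(a),np.sin(a),0]); z=np.array([0,0,-1.]); return np.column_stack([np.cross(y,z),y,z])
def go(target,R=None,P=None,R0=None):
    p,Rc,s=pose()
    if P is not None: p=np.array(P)
    if R0 is not None: Rc=R0
    d=Rc.T@(np.array(target)-p)
    print('shift tool',d.round(4),'norm',np.linalg.norm(d).round(4))
    if R is not None: print('rotvec tool deg (apply first; shift then in new frame:)',np.degrees(Rn.from_matrix(Rc.T@R).as_rotvec()).round(2), (R.T@(np.array(target)-p)).round(4))
    return d
E
python3 - <<'E'
from h import *
p,R,s=pose(); print(np.degrees(np.arctan2(R[1,1],R[0,1])))
go([.673,.051,.32],down(-50))
for (im,d,W),n in [(cloud(n,f'pics/{n}0.npz'),n) for n in ('scene','side')]:
    P=W[d>0]
    for y0 in np.arange(-.7,-.44,.04):
        m=(P[:,0]>.3)&(P[:,0]<.6)&(P[:,1]>y0)&(P[:,1]<y0+.04)
        print(n,round(y0,2),m.sum(),P[m,2].max().round(3) if m.any() else '')
E
```

```text
69.7344772587414
shift tool [-0.6136 -0.3437 -0.0673] norm 0.7065
rotvec tool deg (apply first; shift then in new frame:) [-4.0000e-02  9.0000e-02  1.1973e+02] [ 0.006   0.7032 -0.0679]
scene -0.7 379 0.177
scene -0.66 540 0.175
scene -0.62 773 0.175
scene -0.58 669 0.177
scene -0.54 555 0.01
scene -0.5 531 0.01
scene -0.46 396 0.011
side -0.7 0 
side -0.66 0 
side -0.62 0 
side -0.58 30 0.159
side -0.54 0 
side -0.5 1018 0.008
side -0.46 1854 0.009
```

>>> play_rows([
  {"dx": -0.0307, "dy": -0.0172, "dz": -0.0035, "fingers": 0.088},
  {"dx": -0.0307, "dy": -0.0172, "dz": -0.0035},
  {"dx": -0.0307, "dy": -0.0172, "dz": -0.0035},
  {"dx": -0.0307, "dy": -0.0172, "dz": -0.0035},
  {"dx": -0.0307, "dy": -0.0172, "dz": -0.0035},
  {"dx": -0.0307, "dy": -0.0172, "dz": -0.0035},
  {"dx": -0.0307, "dy": -0.0172, "dz": -0.0035},
  {"dx": -0.0307, "dy": -0.0172, "dz": -0.0035},
  {"dx": -0.0307, "dy": -0.0172, "dz": -0.0035},
  {"dx": -0.0307, "dy": -0.0172, "dz": -0.0035},
])

```text
validation failed for argument at $.mo...
```

>>> play_rows([
  {"fingers": 0.088, "dx": -0.0307, "dy": -0.0172, "dz": -0.0035, "rx": 0, "ry": 0, "rz": 0},
])

```text
clock: 0.23
tcp_pos: [0.2323, 0.5643, 0.2554]
ee_rot: [-0.003, 0.171, 0.985, 0.002]
wrist_force: [-0.1, 1.0, 0.6]
gripper_width: 0.0879
```

>>> play_rows([
  {"fingers": 0.088, "dx": -0.0307, "dy": -0.0172, "dz": -0.0035, "rx": 0, "ry": 0, "rz": 0},
  {"fingers": 0.088, "dx": -0.0307, "dy": -0.0172, "dz": -0.0035, "rx": 0, "ry": 0, "rz": 0},
  {"fingers": 0.088, "dx": -0.0307, "dy": -0.0172, "dz": -0.0035, "rx": 0, "ry": 0, "rz": 0},
  {"fingers": 0.088, "dx": -0.0307, "dy": -0.0172, "dz": -0.0035, "rx": 0, "ry": 0, "rz": 0},
  {"fingers": 0.088, "dx": -0.0307, "dy": -0.0172, "dz": -0.0035, "rx": 0, "ry": 0, "rz": 0},
  {"fingers": 0.088, "dx": -0.0307, "dy": -0.0172, "dz": -0.0035, "rx": 0, "ry": 0, "rz": 0},
  {"fingers": 0.088, "dx": -0.0307, "dy": -0.0172, "dz": -0.0035, "rx": 0, "ry": 0, "rz": 0},
  {"fingers": 0.088, "dx": -0.0307, "dy": -0.0172, "dz": -0.0035, "rx": 0, "ry": 0, "rz": 0},
  {"fingers": 0.088, "dx": -0.0307, "dy": -0.0172, "dz": -0.0035, "rx": 0, "ry": 0, "rz": 0},
  {"fingers": 0.088, "dx": -0.0307, "dy": -0.0172, "dz": -0.0035, "rx": 0, "ry": 0, "rz": 0},
  {"fingers": 0.088, "dx": -0.0307, "dy": -0.0172, "dz": -0.0035, "rx": 0, "ry": 0, "rz": 0},
  {"fingers": 0.088, "dx": -0.0307, "dy": -0.0172, "dz": -0.0035, "rx": 0, "ry": 0, "rz": 0},
  {"fingers": 0.088, "dx": -0.0307, "dy": -0.0172, "dz": -0.0035, "rx": 0, "ry": 0, "rz": 0},
  {"fingers": 0.088, "dx": -0.0307, "dy": -0.0172, "dz": -0.0035, "rx": 0, "ry": 0, "rz": 0},
  {"fingers": 0.088, "dx": -0.0307, "dy": -0.0172, "dz": -0.0035, "rx": 0, "ry": 0, "rz": 0},
])

```text
clock: 1.48
tcp_pos: [0.5827, 0.1563, 0.3087]
ee_rot: [-0.0, 0.176, 0.984, -0.0]
wrist_force: [-0.3, 0.5, 0.4]
gripper_width: 0.0878
```

>>> play_rows([
  {"fingers": 0.088, "dx": 0, "dy": 0, "dz": 0, "rx": 0, "ry": 0, "rz": 7},
  {"fingers": 0.088, "dx": 0, "dy": 0, "dz": 0, "rx": 0, "ry": 0, "rz": 7},
  {"fingers": 0.088, "dx": 0, "dy": 0, "dz": 0, "rx": 0, "ry": 0, "rz": 7},
  {"fingers": 0.088, "dx": 0, "dy": 0, "dz": 0, "rx": 0, "ry": 0, "rz": 7},
  {"fingers": 0.088, "dx": 0, "dy": 0, "dz": 0, "rx": 0, "ry": 0, "rz": 7},
  {"fingers": 0.088, "dx": 0, "dy": 0, "dz": 0, "rx": 0, "ry": 0, "rz": 7},
  {"fingers": 0.088, "dx": 0, "dy": 0, "dz": 0, "rx": 0, "ry": 0, "rz": 7},
  {"fingers": 0.088, "dx": 0, "dy": 0, "dz": 0, "rx": 0, "ry": 0, "rz": 7},
  {"fingers": 0.088, "dx": 0, "dy": 0, "dz": 0, "rx": 0, "ry": 0, "rz": 7},
  {"fingers": 0.088, "dx": 0, "dy": 0, "dz": 0, "rx": 0, "ry": 0, "rz": 7},
  {"fingers": 0.088, "dx": 0, "dy": 0, "dz": 0, "rx": 0, "ry": 0, "rz": 7},
  {"fingers": 0.088, "dx": 0, "dy": 0, "dz": 0, "rx": 0, "ry": 0, "rz": 7},
  {"fingers": 0.088, "dx": 0, "dy": 0, "dz": 0, "rx": 0, "ry": 0, "rz": 7},
  {"fingers": 0.088, "dx": 0, "dy": 0, "dz": 0, "rx": 0, "ry": 0, "rz": 7},
  {"fingers": 0.088, "dx": 0, "dy": 0, "dz": 0, "rx": 0, "ry": 0, "rz": 7},
  {"fingers": 0.088, "dx": 0, "dy": 0, "dz": 0, "rx": 0, "ry": 0, "rz": 7},
  {"fingers": 0.088, "dx": 0, "dy": 0, "dz": 0, "rx": 0, "ry": 0, "rz": 7},
])

```text
clock: 2.9
tcp_pos: [0.5817, 0.1581, 0.3084]
ee_rot: [-0.0, 0.939, 0.345, -0.0]
wrist_force: [-0.1, 0.2, -0.5]
gripper_width: 0.0878
```

```bash
python3 - <<'E'
from h import *
p,R,s=pose(); print(p,np.degrees(np.arctan2(R[1,1],R[0,1])),s['qpos'].round(2)); go([.673,.051,.32])
im,d,W=cloud('wrist'); np.savez('pics/w1.npz',im=im,d=d,W=W); cv2.imwrite('pics/w1.png',im)
E
```

```text
[0.58165051 0.1581225  0.30839821] -49.60346277735053 [-0.54  0.62  0.36  1.58 -0.25  0.99 -0.97]
shift tool [ 1.000e-04  1.408e-01 -1.170e-02] norm 0.1413
```

View pics/w1.png

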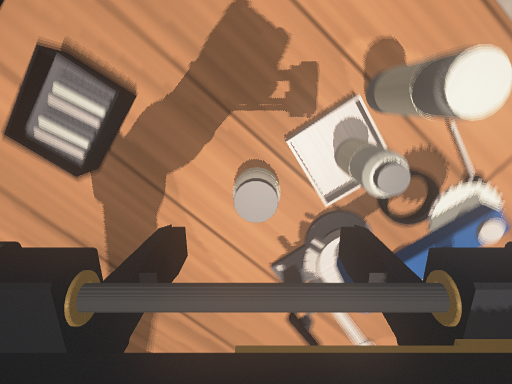

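```bash
python3 - <<'E'
from h import *
z=np.load('pics/w1.npz'); P=z['W'][z['d']>0]
def reg(x0,x1,y0,y1,z0,z1): return (P[:,0]>x0)&(P[:,0]<x1)&(P[:,1]>y0)&(P[:,1]<y1)&(P[:,2]>z0)&(P[:,2]<z1)
for n,a in dict(cap=(.62,.73,0,.1,.140,.165),can=(.62,.73,0,.1,.08,.128),spray=(.7,.83,.02,.15,.175,.21),tub=(.45,.6,.07,.2,.06,.08),bench=(.55,.6,.2,.3,-.05,.05),rim=(.57,.75,-.02,.16,.02,.034),sprock=(.6,.78,-.16,0,.1,.116)).items():
    q=np.ascontiguousarray(P[reg(*a)].astype(np.float32)); print(n,len(q),cv2.minEnclosingCircle(np.ascontiguousarray(q[:,:2])),q.mean(0),q[:,2].max())
    if n=='rim': print(cv2.minAreaRect(np.ascontiguousarray(q[:,:2]*1000)))
E
```

```text
cap 1276 ((0.670646071434021, 0.05523986741900444), 0.02234022319316864) [0.6703002  0.05872868 0.15022704] 0.15598725
can 643 ((0.6703629493713379, 0.05697936564683914), 0.027056757360696793) [0.6668938  0.07571702 0.1046782 ] 0.1278876
spray 4536 ((0.7674228549003601, 0.08403605967760086), 0.029691457748413086) [0.7657542  0.08682446 0.18788339] 0.19210568
tub 1541 ((0.5324815511703491, 0.13023313879966736), 0.03158092126250267) [0.5339586  0.13116388 0.06964899] 0.072189234
bench 2236 ((0.5753108859062195, 0.2500527799129486), 0.05564754456281662) [5.7529908e-01 2.5106257e-01 5.9755153e-06] 0.0028877847
rim 1100 ((0.6678824424743652, 0.07258879393339157), 0.08912352472543716) [0.6699737  0.08736046 0.02694564] 0.033959966
((670.945556640625, 71.26919555664062), (120.48302459716797, 140.96859741210938), 73.71569061279297)
sprock 1836 ((0.7029712200164795, -0.07245786488056183), 0.04726536571979523) [ 0.7106005  -0.05321498  0.11052726] 0.11586839
```

>>> play_rows([
  {"fingers": 0.088, "dx": 0, "dy": 0.0276, "dz": 0, "rx": 0, "ry": 0, "rz": 0},
  {"fingers": 0.088, "dx": 0, "dy": 0.0276, "dz": 0, "rx": 0, "ry": 0, "rz": 0},
  {"fingers": 0.088, "dx": 0, "dy": 0.0276, "dz": 0, "rx": 0, "ry": 0, "rz": 0},
  {"fingers": 0.088, "dx": 0, "dy": 0.0276, "dz": 0, "rx": 0, "ry": 0, "rz": 0},
  {"fingers": 0.088, "dx": 0, "dy": 0.0276, "dz": 0, "rx": 0, "ry": 0, "rz": 0},
  {"fingers": 0.088, "dx": 0, "dy": 0, "dz": 0.03, "rx": 0, "ry": 0, "rz": 0},
  {"fingers": 0.088, "dx": 0, "dy": 0, "dz": 0.03, "rx": 0, "ry": 0, "rz": 0},
  {"fingers": 0.088, "dx": 0, "dy": 0, "dz": 0.03, "rx": 0, "ry": 0, "rz": 0},
  {"fingers": 0.088, "dx": 0, "dy": 0, "dz": 0, "rx": 0, "ry": 0, "rz": 0},
])

```text
clock: 3.7
tcp_pos: [0.6677, 0.0537, 0.2122]
ee_rot: [-0.002, 0.937, 0.349, -0.006]
wrist_force: [-2.4, 0.8, -0.1]
gripper_width: 0.0877
```

```bash
python3 - <<'E'
from h import *
p,R,s=pose(); print(p,np.degrees(np.arctan2(R[1,1],R[0,1])),s['qpos'].round(2)); go([.671,.053,.107])
im,d,W=cloud('wrist'); np.savez('pics/w2.npz',im=im,d=d,W=W); cv2.imwrite('pics/w2.png',im)
P=W[d>0]
def reg(x0,x1,y0,y1,z0,z1): return (P[:,0]>x0)&(P[:,0]<x1)&(P[:,1]>y0)&(P[:,1]<y1)&(P[:,2]>z0)&(P[:,2]<z1)
for n,a in dict(cap=(.62,.73,0,.1,.140,.165),can=(.62,.73,0,.1,.08,.128)).items():
    q=np.ascontiguousarray(P[reg(*a)].astype(np.float32)); print(n,len(q),cv2.minEnclosingCircle(np.ascontiguousarray(q[:,:2])),q.mean(0),q[:,2].max())
E
```

```text
[0.66769054 0.05372213 0.21218194] -49.14506188805466 [-0.3   0.82  0.31  1.46 -0.28  0.92 -0.77]
shift tool [0.003  0.0036 0.1051] norm 0.1052
cap 2833 ((0.6737575531005859, 0.054881975054740906), 0.024661628529429436) [0.67736316 0.05786112 0.15238827] 0.15931502
can 548 ((0.6794936060905457, 0.05936669558286667), 0.026215268298983574) [0.69083107 0.07003006 0.10475228] 0.12799662
```

View pics/w2.png

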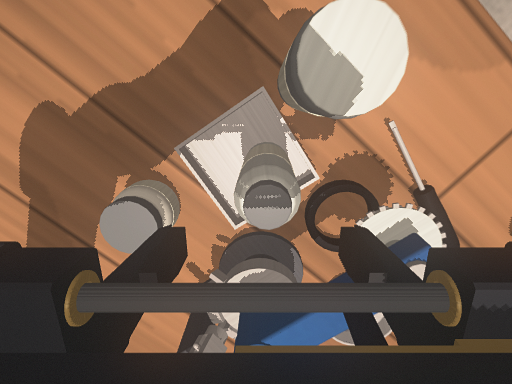

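>>> play_rows([
  {"fingers": 0.088, "dx": 0.001, "dy": 0.001, "dz": 0.025, "rx": 0, "ry": 0, "rz": 0},
  {"fingers": 0.088, "dx": 0.001, "dy": 0.001, "dz": 0.025, "rx": 0, "ry": 0, "rz": 0},
  {"fingers": 0.088, "dx": 0.001, "dy": 0.001, "dz": 0.025, "rx": 0, "ry": 0, "rz": 0},
  {"fingers": 0.088, "dx": 0, "dy": 0, "dz": 0.02, "rx": 0, "ry": 0, "rz": 0},
  {"fingers": 0.088, "dx": 0, "dy": 0, "dz": 0.01, "rx": 0, "ry": 0, "rz": 0},
  {"fingers": 0.088, "dx": 0, "dy": 0, "dz": 0, "rx": 0, "ry": 0, "rz": 0},
])

```text
clock: 4.25
tcp_pos: [0.6758, 0.0534, 0.1131]
ee_rot: [-0.0, 0.937, 0.349, -0.001]
wrist_force: [-0.0, -0.2, -0.3]
gripper_width: 0.0875
```

>>> play_rows([
  {"fingers": 0.03, "dx": 0, "dy": 0, "dz": 0, "rx": 0, "ry": 0, "rz": 0},
  {"fingers": 0.03, "dx": 0, "dy": 0, "dz": 0, "rx": 0, "ry": 0, "rz": 0},
  {"fingers": 0.03, "dx": 0, "dy": 0, "dz": 0, "rx": 0, "ry": 0, "rz": 0},
  {"fingers": 0.03, "dx": 0, "dy": 0, "dz": 0, "rx": 0, "ry": 0, "rz": 0},
  {"fingers": 0.03, "dx": 0, "dy": 0, "dz": 0, "rx": 0, "ry": 0, "rz": 0},
  {"fingers": 0.03, "dx": 0, "dy": 0, "dz": 0, "rx": 0, "ry": 0, "rz": 0},
], force=30)

```text
clock: 4.75
tcp_pos: [0.6764, 0.0537, 0.1145]
ee_rot: [-0.0, 0.937, 0.348, 0.0]
wrist_force: [-1.0, 1.8, 4.4]
gripper_width: 0.0529
```

>>> play_rows([
  {"fingers": 0.03, "dx": 0, "dy": 0, "dz": -0.01, "rx": 0, "ry": 0, "rz": 0},
  {"fingers": 0.03, "dx": 0, "dy": 0, "dz": -0.02, "rx": 0, "ry": 0, "rz": 0},
  {"fingers": 0.03, "dx": 0, "dy": 0, "dz": -0.03, "rx": 0, "ry": 0, "rz": 0},
  {"fingers": 0.03, "dx": 0, "dy": 0, "dz": -0.03, "rx": 0, "ry": 0, "rz": 0},
  {"fingers": 0.03, "dx": 0, "dy": 0, "dz": -0.03, "rx": 0, "ry": 0, "rz": 0},
  {"fingers": 0.03, "dx": 0, "dy": 0, "dz": -0.03, "rx": 0, "ry": 0, "rz": 0},
  {"fingers": 0.03, "dx": 0, "dy": 0, "dz": -0.03, "rx": 0, "ry": 0, "rz": 0},
  {"fingers": 0.03, "dx": 0, "dy": 0, "dz": -0.03, "rx": 0, "ry": 0, "rz": 0},
  {"fingers": 0.03, "dx": 0, "dy": 0, "dz": -0.025, "rx": 0, "ry": 0, "rz": 0},
  {"fingers": 0.03, "dx": 0, "dy": 0, "dz": -0.01, "rx": 0, "ry": 0, "rz": 0},
])

```text
clock: 5.58
tcp_pos: [0.6775, 0.0524, 0.3632]
ee_rot: [0.001, 0.938, 0.348, 0.003]
wrist_force: [0.6, 0.4, -2.1]
gripper_width: 0.0534
```

```bash
python3 - <<'E'
from h import *
p,R,s=pose(); print(p,np.degrees(np.arctan2(R[1,1],R[0,1])),s['qpos'].round(2),s['gripper_width'],s['wrist_force']); go([.452,-.4015,.36],down(-95))
im,d,W=cloud('side');cv2.imwrite('pics/s3.png',im)
E
```

```text
[0.67745287 0.05242721 0.3632099 ] -49.30122929890174 [-0.32  0.69  0.36  1.25 -0.24  1.24 -0.81] 0.053394994477716395 [ 0.64320811  0.39583284 -2.11248843]
shift tool [-0.4669  0.1971  0.0018] norm 0.5068
rotvec tool deg (apply first; shift then in new frame:) [ 0.12 -0.36 45.7 ] [-0.185   0.4718  0.0032]
```

View pics/s3.png

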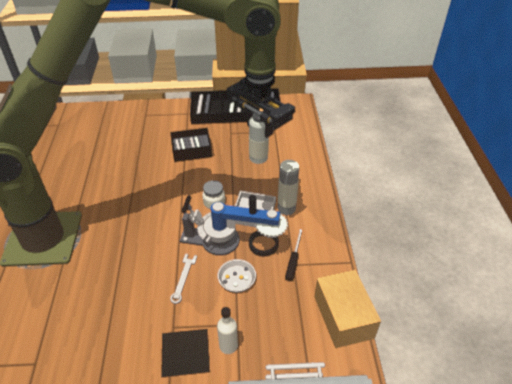

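>>> play_rows([
  {"fingers": 0.03, "dx": -0.012, "dy": 0.005, "dz": 0, "rx": 0, "ry": 0, "rz": 0},
  {"fingers": 0.03, "dx": -0.024, "dy": 0.01, "dz": 0, "rx": 0, "ry": 0, "rz": 0},
  {"fingers": 0.03, "dx": -0.03, "dy": 0.013, "dz": 0, "rx": 0, "ry": 0, "rz": 0},
  {"fingers": 0.03, "dx": -0.03, "dy": 0.013, "dz": 0, "rx": 0, "ry": 0, "rz": 0},
  {"fingers": 0.03, "dx": -0.03, "dy": 0.013, "dz": 0, "rx": 0, "ry": 0, "rz": 0},
  {"fingers": 0.03, "dx": -0.03, "dy": 0.013, "dz": 0, "rx": 0, "ry": 0, "rz": 0},
  {"fingers": 0.03, "dx": -0.03, "dy": 0.013, "dz": 0, "rx": 0, "ry": 0, "rz": 0},
  {"fingers": 0.03, "dx": -0.03, "dy": 0.013, "dz": 0, "rx": 0, "ry": 0, "rz": 0},
  {"fingers": 0.03, "dx": -0.03, "dy": 0.013, "dz": 0, "rx": 0, "ry": 0, "rz": 0},
  {"fingers": 0.03, "dx": -0.03, "dy": 0.013, "dz": 0, "rx": 0, "ry": 0, "rz": 0},
  {"fingers": 0.03, "dx": -0.03, "dy": 0.013, "dz": 0, "rx": 0, "ry": 0, "rz": 0},
  {"fingers": 0.03, "dx": -0.03, "dy": 0.013, "dz": 0, "rx": 0, "ry": 0, "rz": 0},
  {"fingers": 0.03, "dx": -0.03, "dy": 0.013, "dz": 0, "rx": 0, "ry": 0, "rz": 0},
  {"fingers": 0.03, "dx": -0.03, "dy": 0.013, "dz": 0, "rx": 0, "ry": 0, "rz": 0},
  {"fingers": 0.03, "dx": -0.03, "dy": 0.013, "dz": 0, "rx": 0, "ry": 0, "rz": 0},
  {"fingers": 0.03, "dx": -0.024, "dy": 0.01, "dz": 0, "rx": 0, "ry": 0, "rz": 0},
  {"fingers": 0.03, "dx": -0.014, "dy": 0.004, "dz": 0, "rx": 0, "ry": 0, "rz": 3},
  {"fingers": 0.03, "dx": 0, "dy": 0, "dz": 0, "rx": 0, "ry": 0, "rz": 6},
  {"fingers": 0.03, "dx": 0, "dy": 0, "dz": 0, "rx": 0, "ry": 0, "rz": 7},
  {"fingers": 0.03, "dx": 0, "dy": 0, "dz": 0, "rx": 0, "ry": 0, "rz": 7},
])

```text
clock: 7.3
tcp_pos: [0.4526, -0.3988, 0.3567]
ee_rot: [-0.002, 0.989, 0.15, -0.001]
wrist_force: [-0.7, 0.9, -3.5]
gripper_width: 0.0534
```

>>> play_rows([
  {"fingers": 0.03, "dx": 0, "dy": 0, "dz": 0, "rx": 0, "ry": 0, "rz": 7},
  {"fingers": 0.03, "dx": 0, "dy": 0, "dz": 0, "rx": 0, "ry": 0, "rz": 7},
  {"fingers": 0.03, "dx": 0, "dy": 0, "dz": 0, "rx": 0, "ry": 0, "rz": 5},
  {"fingers": 0.03, "dx": 0, "dy": 0, "dz": 0, "rx": 0, "ry": 0, "rz": 3},
  {"fingers": 0.03, "dx": 0, "dy": 0, "dz": 0, "rx": 0, "ry": 0, "rz": 0},
])

```text
clock: 7.72
tcp_pos: [0.4532, -0.3982, 0.3568]
ee_rot: [-0.001, 0.999, -0.039, -0.001]
wrist_force: [0.3, -0.1, -3.3]
gripper_width: 0.0533
```

```bash
python3 - <<'E'
from h import *
p,R,s=pose(); print(p,R.round(3),np.degrees(np.arctan2(R[1,1],R[0,1])),s['qpos'].round(2),s['gripper_width'],s['wrist_force']); go([.452,-.4015,.36],down(-95))
im,d,W=cloud('side');cv2.imwrite('pics/s4.png',im)
P=W[d>0]; m=(P[:,0]>.38)&(P[:,0]<.52)&(P[:,1]>-.5)&(P[:,1]<-.3)&(P[:,2]>.15)&(P[:,2]<.36)
Q=P[m]; print(len(Q),Q[:,2].min())
for z in np.arange(.2,.36,.02):
    q=Q[abs(Q[:,2]-z)<.01]; print(round(z,2),len(q), q[:,0].min().round(4) if len(q) else '',q[:,0].max().round(4) if len(q) else '')
E
```

```text
[ 0.45320184 -0.39822049  0.35679114] [[ 0.997 -0.077 -0.003]
 [-0.077 -0.997  0.003]
 [-0.003 -0.003 -1.   ]] -94.42891057794427 [ 0.33  0.61  0.58  1.51 -0.35  1.13 -0.67] 0.053272178723790316 [ 0.32336126 -0.10471042 -3.25598456]
shift tool [-0.001   0.0034 -0.0032] norm 0.0047
rotvec tool deg (apply first; shift then in new frame:) [-0.15  0.18  0.57] [-0.0009  0.0034 -0.0032]
515 0.24465263449065927
0.2 0  
0.22 0  
0.24 18 0.4364 0.4764
0.26 116 0.4254 0.4765
0.28 128 0.4234 0.4771
0.3 136 0.4257 0.477
0.32 66 0.4347 0.4774
0.34 42 0.4662 0.4769
```

View pics/s4.png

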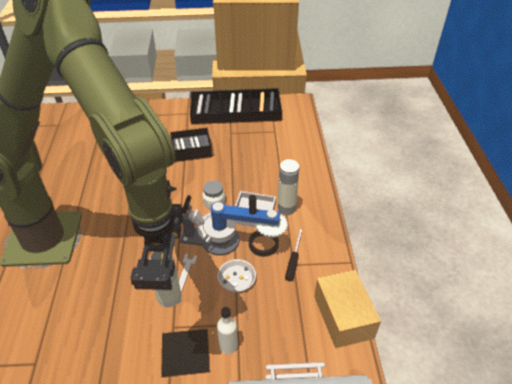

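>>> play_rows([
  {"fingers": 0.03, "dx": 0.003, "dy": 0.003, "dz": 0.015, "rx": 0, "ry": 0, "rz": 0},
  {"fingers": 0.03, "dx": 0, "dy": 0, "dz": 0.03, "rx": 0, "ry": 0, "rz": 0},
  {"fingers": 0.03, "dx": 0, "dy": 0, "dz": 0.03, "rx": 0, "ry": 0, "rz": 0},
  {"fingers": 0.03, "dx": 0, "dy": 0, "dz": 0.03, "rx": 0, "ry": 0, "rz": 0},
  {"fingers": 0.03, "dx": 0, "dy": 0, "dz": 0.03, "rx": 0, "ry": 0, "rz": 0},
  {"fingers": 0.03, "dx": 0, "dy": 0, "dz": 0.03, "rx": 0, "ry": 0, "rz": 0},
  {"fingers": 0.03, "dx": 0, "dy": 0, "dz": 0.03, "rx": 0, "ry": 0, "rz": 0},
  {"fingers": 0.03, "dx": 0, "dy": 0, "dz": 0.02, "rx": 0, "ry": 0, "rz": 0},
  {"fingers": 0.03, "dx": 0, "dy": 0, "dz": 0.01, "rx": 0, "ry": 0, "rz": 0},
  {"fingers": 0.03, "dx": 0, "dy": 0, "dz": 0.005, "rx": 0, "ry": 0, "rz": 0},
  {"fingers": 0.03, "dx": 0, "dy": 0, "dz": 0, "rx": 0, "ry": 0, "rz": 0},
  {"fingers": 0.03, "dx": 0, "dy": 0, "dz": 0, "rx": 0, "ry": 0, "rz": 0},
])

```text
clock: 8.77
tcp_pos: [0.457, -0.4035, 0.1296]
ee_rot: [0.001, 0.999, -0.037, 0.001]
wrist_force: [0.5, 0.3, -2.6]
gripper_width: 0.0535
```

>>> play_rows([
  {"fingers": 0.03, "dx": 0, "dy": 0, "dz": 0.005, "rx": 0, "ry": 0, "rz": 0},
  {"fingers": 0.03, "dx": 0, "dy": 0, "dz": 0, "rx": 0, "ry": 0, "rz": 0},
])

```text
clock: 8.93
tcp_pos: [0.457, -0.4031, 0.1243]
ee_rot: [0.0, 0.999, -0.037, 0.001]
wrist_force: [-0.7, 0.9, -3.6]
gripper_width: 0.0534
```

>>> play_rows([
  {"fingers": 0.03, "dx": 0, "dy": 0, "dz": 0.004, "rx": 0, "ry": 0, "rz": 0},
  {"fingers": 0.03, "dx": 0, "dy": 0, "dz": 0.003, "rx": 0, "ry": 0, "rz": 0},
  {"fingers": 0.03, "dx": 0, "dy": 0, "dz": 0, "rx": 0, "ry": 0, "rz": 0},
])

```text
clock: 9.18
tcp_pos: [0.4564, -0.4026, 0.1162]
ee_rot: [-0.0, 0.999, -0.037, -0.0]
wrist_force: [0.1, -0.4, -3.0]
gripper_width: 0.0534
```

>>> play_rows([
  {"fingers": 0.03, "dx": 0, "dy": 0, "dz": 0.003, "rx": 0, "ry": 0, "rz": 0},
  {"fingers": 0.03, "dx": 0, "dy": 0, "dz": 0, "rx": 0, "ry": 0, "rz": 0},
])

```text
clock: 9.35
tcp_pos: [0.4568, -0.4031, 0.1136]
ee_rot: [0.0, 0.999, -0.037, 0.0]
wrist_force: [-1.0, -0.2, -2.0]
gripper_width: 0.0534
```

>>> play_rows([
  {"fingers": 0.03, "dx": 0, "dy": 0, "dz": 0.0015, "rx": 0, "ry": 0, "rz": 0},
  {"fingers": 0.03, "dx": 0, "dy": 0, "dz": 0, "rx": 0, "ry": 0, "rz": 0},
])

```text
clock: 9.52
tcp_pos: [0.4572, -0.4032, 0.1134]
ee_rot: [0.0, 0.999, -0.037, 0.001]
wrist_force: [-0.2, 0.9, 5.6]
gripper_width: 0.0531
```

>>> play_rows([
  {"fingers": 0.06, "dx": 0, "dy": 0, "dz": 0, "rx": 0, "ry": 0, "rz": 0},
  {"fingers": 0.07, "dx": 0, "dy": 0, "dz": 0, "rx": 0, "ry": 0, "rz": 0},
  {"fingers": 0.08, "dx": 0, "dy": 0, "dz": 0, "rx": 0, "ry": 0, "rz": 0},
  {"fingers": 0.088, "dx": 0, "dy": 0, "dz": 0, "rx": 0, "ry": 0, "rz": 0},
  {"fingers": 0.088, "dx": 0, "dy": 0, "dz": -0.01, "rx": 0, "ry": 0, "rz": 0},
  {"fingers": 0.088, "dx": 0, "dy": 0, "dz": -0.02, "rx": 0, "ry": 0, "rz": 0},
  {"fingers": 0.088, "dx": 0, "dy": 0, "dz": -0.03, "rx": 0, "ry": 0, "rz": 0},
  {"fingers": 0.088, "dx": 0, "dy": 0, "dz": -0.03, "rx": 0, "ry": 0, "rz": 0},
  {"fingers": 0.088, "dx": 0, "dy": 0, "dz": -0.03, "rx": 0, "ry": 0, "rz": 0},
  {"fingers": 0.088, "dx": 0, "dy": 0, "dz": -0.03, "rx": 0, "ry": 0, "rz": 0},
  {"fingers": 0.088, "dx": 0, "dy": 0, "dz": -0.03, "rx": 0, "ry": 0, "rz": 0},
  {"fingers": 0.088, "dx": 0, "dy": 0, "dz": -0.03, "rx": 0, "ry": 0, "rz": 0},
])

```text
clock: 10.52
tcp_pos: [0.4561, -0.4028, 0.3245]
ee_rot: [0.0, 0.999, -0.038, 0.0]
wrist_force: [0.1, -0.2, 0.2]
gripper_width: 0.0883
```

```bash
python3 - <<'E'
from h import *
p,R,s=pose(); print(p,np.degrees(np.arctan2(R[1,1],R[0,1])),s['qpos'].round(2))
im,d,W=cloud('scene');cv2.imwrite('pics/s5.png',cv2.resize(im[100:300,80:380],None,fx=2.5,fy=2.5))
im,d,W=cloud('wrist');cv2.imwrite('pics/w5.png',im)
E
```

```text
[ 0.456135   -0.40283207  0.32447247] -94.30011026502545 [ 0.34  0.65  0.56  1.55 -0.38  1.06 -0.64]
```

View pics/s5.png

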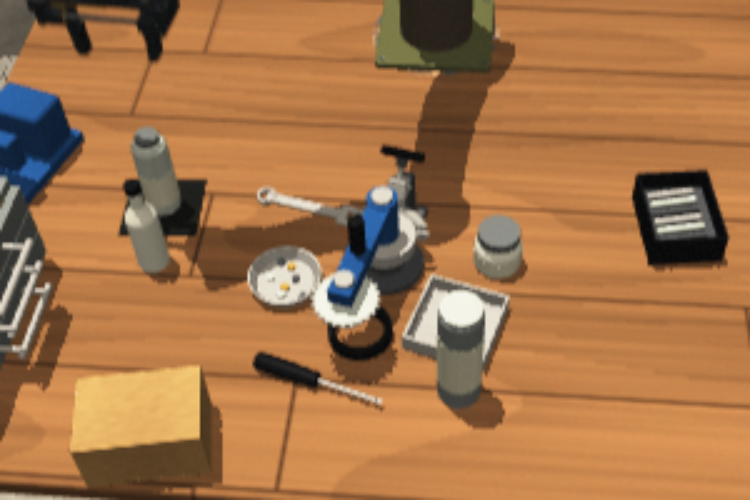

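View pics/w5.png

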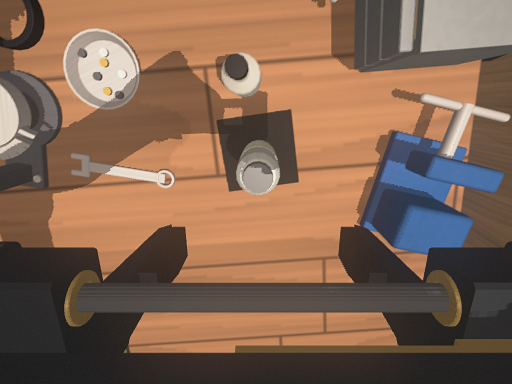

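```bash
cat >> h.py <<'E'
def plR(psi,tw=0,tilt=25):
    "tool orientation on handle: psi base yaw deg, tw twist deg (clockwise)"
    a=np.radians(tilt);c,s=np.cos(a),np.sin(a)
    y=np.array([c,0,s]);z=np.array([s,0,-c]);x=np.cross(y,z)
    R=Rn.from_euler('z',psi,degrees=True).as_matrix()@np.column_stack([x,y,z])
    return R@Rn.from_euler('z',tw,degrees=True).as_matrix()
E
python3 - <<'E'
from h import *
R=plR(-12.5); print(R.round(3))
go([.414,-.009,.27],R)
E
```

```text
[[ 0.216  0.885  0.413]
 [ 0.976 -0.196 -0.091]
 [ 0.     0.423 -0.906]]
shift tool [-0.0739 -0.3926  0.0548] norm 0.4032
rotvec tool deg (apply first; shift then in new frame:) [-19.91  17.72 -80.4 ] [ 0.3777 -0.1411 -0.0016]
```

>>> play_rows([
  {"fingers": 0.088, "dx": -0.0062, "dy": -0.0327, "dz": 0.0045, "rx": 0, "ry": 0, "rz": 0},
  {"fingers": 0.088, "dx": -0.0062, "dy": -0.0327, "dz": 0.0045, "rx": 0, "ry": 0, "rz": 0},
  {"fingers": 0.088, "dx": -0.0062, "dy": -0.0327, "dz": 0.0045, "rx": 0, "ry": 0, "rz": 0},
  {"fingers": 0.088, "dx": -0.0062, "dy": -0.0327, "dz": 0.0045, "rx": 0, "ry": 0, "rz": 0},
  {"fingers": 0.088, "dx": -0.0062, "dy": -0.0327, "dz": 0.0045, "rx": 0, "ry": 0, "rz": 0},
  {"fingers": 0.088, "dx": -0.0062, "dy": -0.0327, "dz": 0.0045, "rx": 0, "ry": 0, "rz": 0},
  {"fingers": 0.088, "dx": -0.0062, "dy": -0.0327, "dz": 0.0045, "rx": 0, "ry": 0, "rz": 0},
  {"fingers": 0.088, "dx": -0.0062, "dy": -0.0327, "dz": 0.0045, "rx": 0, "ry": 0, "rz": 0},
  {"fingers": 0.088, "dx": -0.0062, "dy": -0.0327, "dz": 0.0045, "rx": 0, "ry": 0, "rz": 0},
  {"fingers": 0.088, "dx": -0.0062, "dy": -0.0327, "dz": 0.0045, "rx": 0, "ry": 0, "rz": 0},
  {"fingers": 0.088, "dx": -0.0062, "dy": -0.0327, "dz": 0.0045, "rx": 0, "ry": 0, "rz": 0},
  {"fingers": 0.088, "dx": -0.0062, "dy": -0.0327, "dz": 0.0045, "rx": 0, "ry": 0, "rz": 0},
  {"fingers": 0.088, "dx": 0, "dy": 0, "dz": 0, "rx": -1.66, "ry": 1.48, "rz": -6.7},
  {"fingers": 0.088, "dx": 0, "dy": 0, "dz": 0, "rx": -1.66, "ry": 1.48, "rz": -6.7},
  {"fingers": 0.088, "dx": 0, "dy": 0, "dz": 0, "rx": -1.66, "ry": 1.48, "rz": -6.7},
  {"fingers": 0.088, "dx": 0, "dy": 0, "dz": 0, "rx": -1.66, "ry": 1.48, "rz": -6.7},
  {"fingers": 0.088, "dx": 0, "dy": 0, "dz": 0, "rx": -1.66, "ry": 1.48, "rz": -6.7},
  {"fingers": 0.088, "dx": 0, "dy": 0, "dz": 0, "rx": -1.66, "ry": 1.48, "rz": -6.7},
  {"fingers": 0.088, "dx": 0, "dy": 0, "dz": 0, "rx": -1.66, "ry": 1.48, "rz": -6.7},
  {"fingers": 0.088, "dx": 0, "dy": 0, "dz": 0, "rx": -1.66, "ry": 1.48, "rz": -6.7},
])

```text
clock: 12.28
tcp_pos: [0.4114, -0.0058, 0.2683]
ee_rot: [0.115, 0.896, 0.419, 0.096]
wrist_force: [-0.2, -0.9, -0.6]
gripper_width: 0.0883
```

>>> play_rows([
  {"fingers": 0.088, "dx": 0, "dy": 0, "dz": 0, "rx": -1.66, "ry": 1.48, "rz": -6.7},
  {"fingers": 0.088, "dx": 0, "dy": 0, "dz": 0, "rx": -1.66, "ry": 1.48, "rz": -6.7},
  {"fingers": 0.088, "dx": 0, "dy": 0, "dz": 0, "rx": -1.66, "ry": 1.48, "rz": -6.7},
  {"fingers": 0.088, "dx": 0, "dy": 0, "dz": 0, "rx": -1.66, "ry": 1.48, "rz": -6.7},
  {"fingers": 0.088, "dx": 0, "dy": 0, "dz": 0, "rx": 0, "ry": 0, "rz": 0},
])

```text
clock: 12.7
tcp_pos: [0.4124, -0.0063, 0.2746]
ee_rot: [0.145, 0.816, 0.547, 0.117]
wrist_force: [0.8, -0.7, 0.1]
gripper_width: 0.088
```

```bash
python3 - <<'E'
from h import *
p,R,s=pose(); print(p,R.round(3),s['qpos'].round(2))
im,d,W=cloud('wrist');cv2.imwrite('pics/w6.png',im);np.savez('pics/w6.npz',im=im,d=d,W=W)
E
```

```text
[ 0.41238136 -0.00629366  0.27462906] [[ 0.374  0.859  0.349]
 [ 0.927 -0.359 -0.109]
 [ 0.032  0.364 -0.931]] [-0.56  0.34  0.44  2.46  0.48  0.04 -1.03]
```

View pics/w6.png

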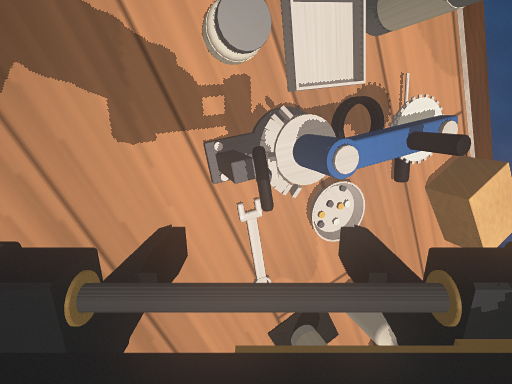

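```bash
cat > kin.py <<'E'
import numpy as np
from scipy.spatial.transform import Rotation as Rn
from scipy.optimize import least_squares
D=[([-1.18320332,.68995868,-.19451333,1.5663678,.15730149,.90252027,-.21506768],[.21636765,.58568638,.25191947],[-9.26e-5,.1759,.9844,-.000926]),
([-.54,.62,.36,1.58,-.25,.99,-.97],[.58165,.15812,.3084],[0,.939,.345,0]),
([-.3,.82,.31,1.46,-.28,.92,-.77],[.66769,.0537,.21218],[-.002,.937,.349,-.006]),
([-.32,.69,.36,1.25,-.24,1.24,-.81],[.67745,.05243,.3632],[.001,.938,.348,.003]),
([.33,.61,.58,1.51,-.35,1.13,-.67],[.4532,-.39822,.35679],[-.001,.999,-.039,-.001]),
([.34,.65,.56,1.55,-.38,1.06,-.64],[.45614,-.40283,.32447],[0,.999,-.038,0]),
([-.56,.34,.44,2.46,.48,.04,-1.03],[.41238,-.00629,.27463],[.145,.816,.547,.117])]
def fk(q,L,sg,off):
    R=np.eye(3);p=np.zeros(3)
    q=np.asarray(q)*sg+off
    ax='zyzyzyz'
    T=[(0,0,L[0]),(0,0,0),(L[2],0,L[1]),(0,0,0),(L[4],0,L[3]),(0,0,0),(L[6],0,L[5])]
    # after joint i rotation apply translation
    p=p+np.array([0,0,L[0]])
    for i in range(7):
        R=R@Rn.from_euler(ax[i],q[i]).as_matrix()
        t={2:(L[2],0,L[1]),4:(L[4],0,L[3]),3:(L[7],0,0),5:(L[6],0,0),6:(0,0,L[5])}.get(i)
        if t is not None: p=p+R@np.array(t)
    return p,R
if __name__=='__main__':
    import itertools
    best=[]
    for s1,s3,s5,s7 in itertools.product([1,-1],repeat=4):
      sg=np.array([s1,1,s3,1,s5,1,s7.__int__()])
      for o1 in (0,np.pi/2,-np.pi/2,np.pi):
       for o7 in (0,np.pi/2,-np.pi/2,np.pi):
        off=np.array([o1,0,0,0,0,0,o7])
        def res(L,full=False):
            r=[]
            for q,p,qq in D:
                pp,R=fk(q,L,sg,off); Rt=Rn.from_quat([qq[1],qq[2],qq[3],qq[0]]).as_matrix()
                r+=list((pp-p)*5); r+=list((Rt.T@R-np.eye(3)).ravel())
            return np.array(r)
        L0=np.array([.36,.42,0,.4,0,.3,0,0])
        e=np.abs(res(L0)[3:12]).max(); best.append((np.linalg.norm(res(L0)),tuple(sg),tuple(off),res))
    best.sort(key=lambda b:b[0])
    for b in best[:3]:
        s=least_squares(b[3],[.36,.42,0,.4,0,.3,0,0]); print(b[0],b[1],b[2],s.cost,s.x.round(4)); 
E
python3 kin.py
```

```text
1.8201988181362734 (np.int64(-1), np.int64(1), np.int64(-1), np.int64(1), np.int64(-1), np.int64(1), np.int64(-1)) (np.float64(0.0), np.float64(0.0), np.float64(0.0), np.float64(0.0), np.float64(0.0), np.float64(0.0), np.float64(1.5707963267948966)) 14.844314267156395 [-0.1681  0.0564  0.3794 -0.3583 -0.6271 -0.3411  0.7205  0.501 ]
2.580671196041016 (np.int64(-1), np.int64(1), np.int64(-1), np.int64(1), np.int64(-1), np.int64(1), np.int64(1)) (np.float64(0.0), np.float64(0.0), np.float64(0.0), np.float64(0.0), np.float64(0.0), np.float64(0.0), np.float64(3.141592653589793)) 14.844314267156395 [-0.1681  0.0564  0.3794 -0.3583 -0.6271 -0.3411  0.7205  0.501 ]
3.286001780068546 (np.int64(-1), np.int64(1), np.int64(-1), np.int64(1), np.int64(1), np.int64(1), np.int64(-1)) (np.float64(0.0), np.float64(0.0), np.float64(0.0), np.float64(0.0), np.float64(0.0), np.float64(0.0), np.float64(1.5707963267948966)) 14.844314267156395 [-0.1681  0.0564  0.3794 -0.3583 -0.6271 -0.3411  0.7205  0.501 ]
```

```bash
cat > kin2.py <<'E'
from kin import *
def setup(verbose=False):
    sg=np.array([-1,1,-1,1,-1,1,-1]);
    def res(x):
        r=[]
        for q,p,qq in D:
            pp,R=fk(q,x[:8],sg,np.array([0,0,0,0,0,0,x[8]])); Rt=Rn.from_quat([qq[1],qq[2],qq[3],qq[0]]).as_matrix()
            r+=list((pp-p)*5); r+=list(.3*(Rt.T@R-np.eye(3)).ravel())
        return np.array(r)
    s=least_squares(res,[.36,.42,0,.4,0,.3,0,0,np.pi/2],loss='soft_l1',f_scale=.02)
    if verbose:
        print(s.cost,s.x.round(4))
        for q,p,qq in D:
            pp,R=fk(q,s.x[:8],sg,np.array([0,0,0,0,0,0,s.x[8]])); Rt=Rn.from_quat([qq[1],qq[2],qq[3],qq[0]]).as_matrix()
            print((pp-p).round(4),np.degrees(Rn.from_matrix(Rt.T@R).as_rotvec()).round(2))
    x=s.x
    return lambda q: fk(q,x[:8],sg,np.array([0,0,0,0,0,0,x[8]]))
lo=np.array([-3.01,-.46,-1.47,.13,-1,.04,-2.66]);hi=np.array([3.01,2.08,1.51,2.56,4.14,2.09,2.66])
def ik(f,p,R,q0):
    def r(q):
        pp,RR=f(q); return np.r_[(pp-p)*10,Rn.from_matrix(R.T@RR).as_rotvec()*3,(q-q0)*.003]
    s=least_squares(r,np.clip(q0,lo+.01,hi-.01),bounds=(lo,hi)); pp,RR=f(s.x)
    return s.x,np.linalg.norm(pp-p),np.degrees(np.linalg.norm(Rn.from_matrix(R.T@RR).as_rotvec()))
if __name__=='__main__':
    f=setup(True)
    from h import plR
    q0=np.array(D[-1][0])
    z=-plR(-12.5)[:,2]; bar=np.array([.4636,-.0197,.147])-.005*z
    for tilt in (0,10,15,20,25):
      for back in (0,.03,.06,.12):
        for tw in (0,60,):
          print(tilt,back,tw,*[ (a.round(2) if hasattr(a,'round') else a) for a in ik(f,bar+back*z,plR(-12.5,tw,tilt),q0)])
E
python3 kin2.py
```

```text
0.01308783413763611 [ 5.3380e-01  4.8000e-01  9.2100e-02  3.9190e-01 -1.1000e-03  3.1970e-01
  4.3900e-02  4.1100e-02  1.5731e+00]
[-0.0646  0.0052  0.0006] [ 0.   -0.    0.14]
[-0.0052  0.0112 -0.002 ] [ 0.18 -0.09  0.16]
[-0.0326  0.0047 -0.006 ] [-0.12 -0.21  0.32]
[0.0008 0.0114 0.0031] [ 0.15 -0.13 -0.39]
[ 0.0007 -0.0117  0.0049] [-0.18 -0.15  0.1 ]
[-0.0034 -0.0005 -0.0017] [ 0.4  -0.26 -0.34]
[0.0002 0.0017 0.0006] [0.19 0.22 0.02]
0 0 0 [ 0.17  0.72 -0.17  2.    0.27  0.44 -0.42] 0.0 0.0
0 0 60 [-0.    0.72  0.06  2.   -0.1   0.43 -1.13] 0.0 0.0
0 0.03 0 [ 0.16  0.66 -0.16  2.05  0.23  0.46 -0.39] 0.0 0.0
0 0.03 60 [-0.02  0.65  0.08  2.04 -0.12  0.45 -1.11] 0.0 0.0
0 0.06 0 [ 0.14  0.59 -0.14  2.08  0.17  0.48 -0.35] 0.0 0.0
0 0.06 60 [-0.05  0.59  0.12  2.08 -0.14  0.48 -1.1 ] 0.0 0.0
0 0.12 0 [ 0.07  0.45 -0.06  2.15  0.05  0.55 -0.24] 0.0 0.0
0 0.12 60 [-0.14  0.46  0.21  2.15 -0.18  0.55 -1.07] 0.0 0.0
10 0 0 [ 0.02  0.68 -0.06  2.17  0.57  0.15 -0.8 ] 0.0 0.0
10 0 60 [-0.03  0.68  0.04  2.15  0.06  0.14 -1.32] 0.0 0.0
10 0.03 0 [ 0.03  0.61 -0.08  2.21  0.53  0.18 -0.7
[... 1137 characters left out ...]

20 0.06 60 [-0.2   0.52  0.19  2.31  0.    0.04 -1.32] 0.01 3.37
20 0.12 0 [-0.28  0.37  0.26  2.42  0.    0.04 -0.28] 0.0 0.86
20 0.12 60 [-0.28  0.37  0.26  2.42  0.    0.04 -1.32] 0.0 0.86
25 0 0 [-0.24  0.66  0.21  2.19  0.    0.04 -0.31] 0.02 9.0
25 0 60 [-0.24  0.66  0.21  2.19  0.    0.04 -1.36] 0.02 9.0
25 0.03 0 [-0.27  0.59  0.24  2.25  0.    0.04 -0.31] 0.02 8.13
25 0.03 60 [-0.27  0.59  0.24  2.25  0.    0.04 -1.36] 0.02 8.13
25 0.06 0 [-0.3   0.51  0.27  2.31  0.    0.04 -0.31] 0.02 7.07
25 0.06 60 [-0.3   0.51  0.27  2.31  0.    0.04 -1.36] 0.02 7.07
25 0.12 0 [-0.42  0.36  0.37  2.42  0.    0.04 -0.31] 0.01 4.39
25 0.12 60 [-0.42  0.36  0.37  2.42 -0.    0.04 -1.36] 0.01 4.39
```

```bash
cat > kin3.py <<'E'
import numpy as np, json, os
from scipy.spatial.transform import Rotation as Rn
from kin import D
sg=np.array([-1,1,-1,1,-1,1,-1])
def rots(q):
    R=np.eye(3);out=[]
    q=np.asarray(q)*sg+np.array([0,0,0,0,0,0,np.pi/2])
    for i in range(7):
        R=R@Rn.from_euler('zyzyzyz'[i],q[i]).as_matrix(); out.append(R)
    return out
T0=np.array([[0,0,.36],[0,0,0],[0,0,.42],[0,0,0],[0,0,.40],[0,0,0],[0,0,.3]])
def fit(verbose=False,lam=.02,D=D):
    if os.path.exists('kd.json'): D=D+[tuple(x) for x in json.load(open('kd.json'))]
    A=[];b=[]
    for q,p,_ in D:
        rs=rots(q); A.append(np.hstack(rs)); b.append(np.array(p))
    A=np.vstack(A);b=np.hstack(b); t0=T0.ravel()
    x=t0+np.linalg.solve(A.T@A+lam**2*np.eye(21),A.T@(b-A@t0))
    if verbose:
        print(x.reshape(7,3).round(4)); print((A@x-b).reshape(-1,3).round(4))
    x=x.reshape(7,3)
    def f(q):
        rs=rots(q); return sum(r@t for r,t in zip(rs,x)),rs[-1]
    return f
if __name__=='__main__': fit(True)
E
python3 kin3.py
```

```text
[[ 2.300e-02 -9.400e-03  3.505e-01]
 [-2.650e-02 -9.400e-03  7.550e-02]
 [ 2.670e-02 -1.260e-02  4.955e-01]
 [ 1.740e-02 -1.260e-02 -2.930e-02]
 [-7.700e-03 -4.000e-04  3.707e-01]
 [ 1.360e-02 -4.000e-04  8.200e-03]
 [-3.000e-03 -5.300e-03  3.082e-01]]
[[-0.0002  0.0002  0.0002]
 [ 0.0006  0.0006  0.0006]
 [ 0.0003 -0.0029  0.0006]
 [-0.0006  0.0021 -0.0009]
 [-0.0013 -0.0025  0.0016]
 [ 0.0012  0.0029 -0.0019]
 [-0.0001 -0.0002 -0.0001]]
```

```bash
cat > ikx.py <<'E'
from kin3 import *
from scipy.optimize import least_squares
from h import plR
lo=np.array([-3.01,-.46,-1.47,.13,-1,.04,-2.66]);hi=np.array([3.01,2.08,1.51,2.56,4.14,2.09,2.66])
f=fit()
def ik(p,R,q0,w=.003):
    def r(q):
        pp,RR=f(q); return np.r_[(pp-p)*10,Rn.from_matrix(R.T@RR).as_rotvec()*3,(q-q0)*w]
    s=least_squares(r,np.clip(q0,lo+.01,hi-.01),bounds=(lo,hi),max_nfev=200); pp,RR=f(s.x)
    return s.x,np.linalg.norm(pp-p),np.degrees(np.linalg.norm(Rn.from_matrix(R.T@RR).as_rotvec()))
if __name__=='__main__':
    rng=np.random.default_rng(0)
    z=-plR(-12.5)[:,2]; bar=np.array([.4636,-.0197,.147])-.005*z
    for tilt in (15,20,25):
     for tw in (0,60,-180,-120):
      sols=[]
      for k in range(30):
        q0=lo+(hi-lo)*rng.random(7); q0[0]=rng.uniform(-1,1)
        s=ik(bar,plR(-12.5,tw,tilt),q0,.0)
        if s[1]<.002 and s[2]<.3:
            sols.append(s[0])
      print(tilt,tw,len(sols)); 
      for s in sorted(sols,key=lambda s:abs(s[2]))[:6]: print('   ',s.round(2))
E
python3 ikx.py
```

```text
15 0 25
    [ 0.    0.7  -0.19  2.4   2.31  0.29 -2.66]
    [ 0.    0.7  -0.2   2.4   2.31  0.29 -2.66]
    [ 0.    0.7  -0.2   2.4   2.31  0.29 -2.66]
    [ 0.    0.7  -0.2   2.4   2.31  0.29 -2.65]
    [ 0.01  0.7  -0.2   2.4   2.3   0.29 -2.65]
    [-0.24  0.72  0.22  2.42  3.41  0.24  2.56]
15 60 15
    [-0.08  0.7  -0.03  2.42  2.7   0.24  2.21]
    [-0.22  0.72  0.21  2.42  3.39  0.25  1.55]
    [-0.23  0.72  0.22  2.42  3.43  0.25  1.51]
    [ 0.05  0.7  -0.24  2.41  2.25  0.31  2.65]
    [ 0.05  0.7  -0.25  2.41  2.25  0.32  2.66]
    [-0.25  0.73  0.27  2.42  3.55  0.26  1.39]
15 -180 22
    [-0.07  0.71 -0.06  2.45  2.68  0.29  0.13]
    [-0.01  0.71 -0.17  2.44  2.46  0.32  0.34]
    [ 0.04  0.71 -0.24  2.44  2.34  0.34  0.46]
    [ 0.05  0.71 -0.26  2.44  2.31  0.35  0.48]
    [-0.3   0.75  0.34  2.46  3.64  0.33 -0.79]
    [ 0.11  0.72 -0.37  2.43  2.17  0.4   0.62]
15 -120 21
    [-0.1   0.71 -0.04  2.44  2.73  0.28 -0.98]
    [ 0.01  0.71 -0.22  2.44  2.36  0.33 -0.63]
    [ 0.05  0.71 -0.29  2.43  2.25  0.36 -0.52]
    [ 0.05  0.71 -0.3   2.43  2.24  0.37 -0.51]
    [
[... 1193 characters left out ...]
.19  0.79 -0.57  2.51  2.2   0.67 -0.52]
    [ 0.19  0.79 -0.58  2.51  2.2   0.67 -0.52]
25 0 20
    [ 0.36  0.96 -0.99  2.56  2.04  1.08 -2.5 ]
    [ 0.36  0.96 -0.99  2.56  2.04  1.08 -2.5 ]
    [ 0.36  0.96 -0.99  2.56  2.04  1.08 -2.5 ]
    [ 0.36  0.96 -0.99  2.56  2.04  1.08 -2.5 ]
    [ 0.36  0.96 -0.99  2.56  2.04  1.08 -2.5 ]
    [ 0.36  0.96 -0.99  2.56  2.04  1.08 -2.5 ]
25 60 9
    [ 0.3   0.9  -0.82  2.56  2.14  0.96  2.66]
    [ 0.3   0.9  -0.82  2.56  2.14  0.96  2.66]
    [ 0.3   0.9  -0.82  2.56  2.14  0.96  2.66]
    [ 0.3   0.9  -0.82  2.56  2.14  0.96  2.66]
    [ 0.3   0.9  -0.82  2.56  2.14  0.96  2.66]
    [ 0.3   0.9  -0.82  2.56  2.14  0.96  2.66]
25 -180 0
25 -120 0
```

```bash
cat > ikb.py <<'E'
from ikx import *
rng=np.random.default_rng(1)
psi=-12.5
z=-plR(psi)[:,2]; bar=np.array([.4636,-.0197,.147])-.003*z
qn=np.array([0,.68,0,2.1,.1,.1,-.8])
for tw in (0,60):
 for beta in range(-60,61,15):
  for mis in (0,5,10,14):
   # tilt tool by mis about bar-long axis
   R=plR(psi,0,25-mis)@Rn.from_euler('y',0,degrees=True).as_matrix()
   # rotate about tool y by beta (sideways lean), then twist about plunger axis clockwise
   R=R@Rn.from_euler('y',beta,degrees=True).as_matrix()
   R=Rn.from_rotvec(-np.radians(tw)*z).as_matrix()@R
   best=None
   for k in range(6):
     q0=qn+rng.normal(0,.3,7)*(k>0); q0[4]=rng.uniform(-.9,1.5) if k else q0[4]
     s=ik(bar,R,q0,.0005)
     if best is None or s[1]*100+s[2]<best[1]*100+best[2]: best=s
   if best[1]<.002 and best[2]<.4: print(tw,beta,mis,best[0].round(2)); break
  else: print(tw,beta,'none',round(best[1],4),round(best[2],1),best[0].round(2))
E
python3 ikb.py
```

```text
0 -60 0 [-1.09  1.38  0.93  2.02  0.04  0.57 -1.  ]
0 -45 0 [-1.05  1.22  0.89  2.19 -0.    0.26 -0.89]
0 -30 0 [-0.39  0.86 -0.18  2.33  1.52  0.8  -2.39]
0 -15 0 [-0.05  0.84 -0.54  2.47  1.86  0.9  -2.56]
0 0 0 [ 0.36  0.96 -0.99  2.56  2.04  1.08 -2.5 ]
0 15 5 [ 0.7   1.03 -1.18  2.5   2.08  0.85 -2.21]
0 30 0 [ 0.94  1.32 -1.43  2.55  2.18  0.92 -1.98]
0 45 0 [ 1.13  1.4  -1.36  2.43  2.15  0.52 -1.68]
0 60 0 [ 1.19  1.39 -1.12  2.24  0.29  0.06  0.38]
60 -60 0 [-0.36  0.99  0.31  1.66  0.01  1.16 -1.48]
60 -45 0 [-0.34  0.85  0.25  1.86  0.08  0.82 -1.55]
60 -30 0 [-0.43  0.78  0.39  2.09 -0.1   0.43 -1.36]
60 -15 5 [-0.24  0.69  0.21  2.29 -0.86  0.04 -0.49]
60 0 none 0.0231 7.0 [ 0.33  0.67 -0.39  2.29  1.51  0.07 -2.66]
60 15 none 0.0409 11.9 [ 1.01  1.29 -1.47  2.4   1.9   0.88 -2.66]
60 30 none 0.0549 12.5 [ 1.16  1.68 -1.47  2.56  2.47  0.99 -2.66]
60 45 none 0.0569 10.4 [ 1.22  1.88 -1.45  2.56  2.77  0.95 -2.66]
60 60 none 0.0407 8.1 [ 1.33  2.08 -1.28  2.56  3.23  0.83 -2.66]
```

```bash
cat > ikc.py <<'E'
from ikx import *
psi=-12.5
z=-plR(psi)[:,2]; bar=np.array([.4636,-.0197,.147])-.003*z
def RR(beta,mis,tw):
   R=plR(psi,0,25-mis)@Rn.from_euler('y',beta,degrees=True).as_matrix()
   return Rn.from_rotvec(-np.radians(tw)*z).as_matrix()@R
def mk(q): return np.minimum(q-lo,hi-q)[[1,2,3,4,5,6]].min().round(2)
if __name__=='__main__':
 for beta in range(-30,-56,-5):
  for mis in (0,4,8):
   q=np.array([-1.05,1.22,.89,2.19,0,.26,-.89]); out=[]
   for back in (.0,.016,.1):
     s=ik(bar+back*z,RR(beta,mis,0),q,.0005); out.append((s[1].round(4),round(s[2],1),mk(s[0])))
     if back==.016:q=s[0]; qq=q
   for tw in (15,30,45,60,70):
     s=ik(bar+.015*z,RR(beta,mis,tw),qq,.001); qq=s[0]; out.append((tw,s[1].round(4),round(s[2],1),mk(s[0])))
   print(beta,mis,q.round(2),out,qq.round(2))
E
python3 ikc.py
```

```text
-30 0 [-0.73  0.86  0.36  2.36  1.57  0.39 -2.4 ] [(np.float64(0.0), np.float64(0.0), np.float64(0.21)), (np.float64(0.0), np.float64(0.0), np.float64(0.2)), (np.float64(0.0), np.float64(0.0), np.float64(0.18)), (15, np.float64(0.0), np.float64(0.0), np.float64(0.3)), (30, np.float64(0.0), np.float64(0.0), np.float64(0.38)), (45, np.float64(0.0), np.float64(0.0), np.float64(0.44)), (60, np.float64(0.0), np.float64(0.0), np.float64(0.48)), (70, np.float64(0.0), np.float64(0.0), np.float64(0.49))] [-0.06  0.7  -0.13  2.07  0.43  0.54 -2.04]
-30 4 [-0.92  0.98  0.78  2.31  0.08  0.06 -0.79] [(np.float64(0.0), np.float64(0.0), np.float64(0.0)), (np.float64(0.0), np.float64(0.0), np.float64(0.02)), (np.float64(0.0), np.float64(0.0), np.float64(0.18)), (15, np.float64(0.0), np.float64(0.0), np.float64(0.19)), (30, np.float64(0.0), np.float64(0.0), np.float64(0.31)), (45, np.float64(0.0), np.float64(0.0), np.float64(0.4)), (60, np.float64(0.0), np.float64(0.0), np.float64(0.45)), (70, np.float64(0.0), np.float64(0.0), np.float64(0.47))] [-0.39  0.76  0.48  2.09 -0.48  0.52 -1.03]
-30 8 [-0.
[... 8025 characters left out ...]
 np.float64(0.0), np.float64(0.0), np.float64(0.6)), (70, np.float64(0.0), np.float64(0.0), np.float64(0.52))] [-0.5   1.05  0.78  1.74 -0.48  1.16 -0.98]
-55 8 [-1.04  1.26  0.9   2.05  0.04  0.57 -0.83] [(np.float64(0.0), np.float64(0.0), np.float64(0.52)), (np.float64(0.0), np.float64(0.0), np.float64(0.51)), (np.float64(0.0), np.float64(0.0), np.float64(0.44)), (15, np.float64(0.0), np.float64(0.0), np.float64(0.63)), (30, np.float64(0.0), np.float64(0.0), np.float64(0.68)), (45, np.float64(0.0), np.float64(0.0), np.float64(0.71)), (60, np.float64(0.0), np.float64(0.0), np.float64(0.6)), (70, np.float64(0.0), np.float64(0.0), np.float64(0.51))] [-0.47  1.03  0.75  1.74 -0.49  1.17 -0.92]
```

```bash
python3 - <<'E'
from h import *
z=np.load('pics/w6.npz'); W=z['W'];d=z['d'];im=z['im']
P=W[d>0];c=im[d>0].astype(int)
m=(P[:,0]>.43)&(P[:,0]<.50)&(P[:,1]>-.07)&(P[:,1]<.03)&(P[:,2]>.135)&(P[:,2]<.165)&(c.sum(1)<200)
q=P[m]; print(len(q),q.mean(0),q.min(0),q.max(0))
ma=np.zeros(d.shape,np.uint8); ma[d>0]=m*255
print(np.argwhere(ma).min(0),np.argwhere(ma).max(0))
r=cv2.minAreaRect(np.ascontiguousarray(q[:,:2].astype(np.float32)*1000)); print(r)
u,s,vt=np.linalg.svd(q-q.mean(0),full_matrices=False); print(vt.round(3), np.degrees(np.arctan2(-vt[0,0],vt[0,1])), [(np.ptp((q-q.mean(0))@v)).round(4) for v in vt])
def circ(n,m):
    qq=np.ascontiguousarray(P[m][:,:2].astype(np.float32)); print(n,len(qq),cv2.minEnclosingCircle(qq),P[m][:,2].mean())
def reg(x0,x1,y0,y1,z0,z1): return (P[:,0]>x0)&(P[:,0]<x1)&(P[:,1]>y0)&(P[:,1]<y1)&(P[:,2]>z0)&(P[:,2]<z1)
sat=cv2.cvtColor(im,cv2.COLOR_BGR2HSV)[d>0][:,1]
circ('pivotcap',reg(.5,.6,-.08,0,.15,.17)&(sat<60))
circ('post',reg(.6,.7,-.12,-.03,.2,.22))
circ('post2',reg(.6,.7,-.12,-.03,.17,.22))
circ('sprock',reg(.64,.78,-.16,-.0,.1,.116))
circ('endcap',reg(.67,.74,-.12,-.03,.15,.17)&(sat<60))
b=reg(.5,.75,-.12,.0,.143,.153)&(sat>120); print(cv2.minAreaRect(np.ascontiguousarray(P[b][:,:2].astype(np.float32)*1000)))
E
```

```text
564 [ 0.46178169 -0.00694688  0.15199771] [ 0.44855289 -0.04703781  0.13671203] [0.47408049 0.01565469 0.15553477]
[146 252] [210 272]
((463.97222900390625, -16.57126235961914), (64.4305419921875, 18.971923828125), 76.94330596923828)
[[-0.248 -0.969 -0.014]
 [-0.953  0.247 -0.174]
 [-0.172  0.03   0.985]] 165.63802658128083 [np.float64(0.0645), np.float64(0.0168), np.float64(0.0207)]
pivotcap 613 ((0.5523234605789185, -0.04121634364128113), 0.01874729059636593) 0.15527832166231018
post 413 ((0.6496342420578003, -0.06106998771429062), 0.011655918322503567) 0.20702261467947097
post2 929 ((0.6494764089584351, -0.06113174557685852), 0.011770492419600487) 0.1951323416515954
sprock 1173 ((0.7030894160270691, -0.0738845095038414), 0.047499727457761765) 0.11002683103390803
endcap 192 ((0.7036314010620117, -0.07224257290363312), 0.014587229117751122) 0.15313804961485397
((626.5040893554688, -59.03968048095703), (42.89080047607422, 196.29058837890625), 74.3091812133789)
```

```bash
cat > tgt.py <<'E'
from h import *
PSI=-12.3
BAR=np.array([.463,-.0192,.147])
ZP=-plR(PSI)[:,2]
def RT(beta,tw,mis=0):
   R=plR(PSI,0,25-mis)@Rn.from_euler('y',beta,degrees=True).as_matrix()
   return Rn.from_rotvec(-np.radians(tw)*ZP).as_matrix()@R
def rec():
    import json,os
    p,R,s=pose(); L=json.load(open('kd.json')) if os.path.exists('kd.json') else []
    L.append([list(map(float,s['qpos'])),list(map(float,p)),list(map(float,s['ee_rot']))]); json.dump(L,open('kd.json','w'))
    return p,R,s
E
python3 - <<'E'
from tgt import *
from ikx import ik
p,R,s=rec()
Rt=RT(-45,0,2); print(Rt.round(3))
st=BAR+.003*Rt[:,2]-.10*Rt[:,2]; print('start',st)
go(st,Rt)
q=s['qpos']
N=12
rv=Rn.from_matrix(R.T@Rt).as_rotvec()
for k in range(1,N+1):
    r=ik(p+(st-p)*k/N,R@Rn.from_rotvec(rv*k/N).as_matrix(),q,.02); q=r[0]
    print(q.round(2),r[1].round(4),round(r[2],2))
E
```

```text
[[ 0.421  0.899  0.119]
 [ 0.632 -0.196 -0.75 ]
 [-0.651  0.391 -0.651]]
start [0.4514268  0.05352414 0.21013684]
shift tool [ 0.0678 -0.0117  0.067 ] norm 0.096
rotvec tool deg (apply first; shift then in new frame:) [ -5.25 -42.93  -8.69] [ 0.096  -0.0019  0.0018]
[-0.71  0.4   0.57  2.45  0.46  0.06 -1.06] 0.0 0.0
[-0.8   0.45  0.64  2.43  0.46  0.09 -1.09] 0.0 0.0
[-0.87  0.51  0.69  2.41  0.45  0.12 -1.11] 0.0 0.0
[-0.93  0.56  0.72  2.38  0.44  0.16 -1.14] 0.0 0.0
[-0.97  0.62  0.74  2.35  0.43  0.21 -1.16] 0.0 0.0
[-1.01  0.67  0.75  2.32  0.42  0.26 -1.18] 0.0 0.0
[-1.03  0.72  0.75  2.29  0.41  0.31 -1.2 ] 0.0 0.0
[-1.05  0.78  0.75  2.25  0.39  0.37 -1.21] 0.0 0.0
[-1.07  0.83  0.75  2.21  0.38  0.43 -1.22] 0.0 0.0
[-1.09  0.88  0.74  2.17  0.37  0.49 -1.23] 0.0 0.0
[-1.1   0.93  0.74  2.13  0.36  0.56 -1.23] 0.0 0.0
[-1.11  0.98  0.73  2.08  0.35  0.62 -1.24] 0.0 0.0
```

>>> play_rows([
  {"fingers": 0.045, "dx": 0.0043, "dy": -0.0007, "dz": 0.004, "rx": -0.33, "ry": -2.68, "rz": -0.54},
  {"fingers": 0.045, "dx": 0.0045, "dy": -0.0007, "dz": 0.004, "rx": -0.33, "ry": -2.68, "rz": -0.54},
  {"fingers": 0.045, "dx": 0.0047, "dy": -0.0007, "dz": 0.0038, "rx": -0.33, "ry": -2.68, "rz": -0.54},
  {"fingers": 0.045, "dx": 0.0049, "dy": -0.0006, "dz": 0.0035, "rx": -0.33, "ry": -2.68, "rz": -0.54},
  {"fingers": 0.045, "dx": 0.005, "dy": -0.0006, "dz": 0.0033, "rx": -0.33, "ry": -2.68, "rz": -0.54},
  {"fingers": 0.045, "dx": 0.0052, "dy": -0.0005, "dz": 0.003, "rx": -0.33, "ry": -2.68, "rz": -0.54},
  {"fingers": 0.045, "dx": 0.0053, "dy": -0.0005, "dz": 0.0027, "rx": -0.33, "ry": -2.68, "rz": -0.54},
  {"fingers": 0.045, "dx": 0.0055, "dy": -0.0004, "dz": 0.0025, "rx": -0.33, "ry": -2.68, "rz": -0.54},
  {"fingers": 0.045, "dx": 0.0056, "dy": -0.0004, "dz": 0.0022, "rx": -0.33, "ry": -2.68, "rz": -0.54},
  {"fingers": 0.045, "dx": 0.0057, "dy": -0.0003, "dz": 0.002, "rx": -0.33, "ry": -2.68, "rz": -0.54},
  {"fingers": 0.045, "dx": 0.0058, "dy": -0.0003, "dz": 0.0017, "rx": -0.33, "ry": -2.68, "rz": -0.54},
  {"fingers": 0.045, "dx": 0.0058, "dy": -0.0002, "dz": 0.0014, "rx": -0.33, "ry": -2.68, "rz": -0.54},
  {"fingers": 0.045, "dx": 0.0059, "dy": -0.0002, "dz": 0.0011, "rx": -0.33, "ry": -2.68, "rz": -0.54},
  {"fingers": 0.045, "dx": 0.006, "dy": -0.0002, "dz": 0.0008, "rx": -0.33, "ry": -2.68, "rz": -0.54},
  {"fingers": 0.045, "dx": 0.006, "dy": -0.0001, "dz": 0.0005, "rx": -0.33, "ry": -2.68, "rz": -0.54},
  {"fingers": 0.045, "dx": 0.006, "dy": -0.0001, "dz": 0.0002, "rx": -0.33, "ry": -2.68, "rz": -0.54},
])

```text
clock: 14.08
tcp_pos: [0.4525, 0.0561, 0.2103]
ee_rot: [0.378, 0.754, 0.508, -0.177]
wrist_force: [0.0, -0.2, -0.1]
gripper_width: 0.0452
```

```bash
python3 - <<'E'
from tgt import *
p,R,s=rec(); print(p,s['qpos'].round(2))
Rt=RT(-45,0,2)
st=BAR+.003*Rt[:,2]-.10*Rt[:,2]
go(st,Rt)
im,d,W=cloud('wrist');cv2.imwrite('pics/w7.png',im);np.savez('pics/w7.npz',im=im,d=d,W=W)
P=W[d>0];c=im[d>0].astype(int)
m=(P[:,0]>.43)&(P[:,0]<.50)&(P[:,1]>-.07)&(P[:,1]<.03)&(P[:,2]>.13)&(P[:,2]<.17)&(c.sum(1)<220)
q=P[m];ma=np.zeros(d.shape,np.uint8); ma[d>0]=m*255
print(len(q),np.argwhere(ma).min(0),np.argwhere(ma).max(0),q.min(0),q.max(0))
B=RT(0,0,0); L=(q-BAR)@B; print('in handle frame (x=along bar,y=thick,z=-axis)',L.min(0),L.max(0),np.percentile(L,[2,98],axis=0))
E
```

```text
[0.45253662 0.05612313 0.21033063] [-1.11  0.94  0.73  2.07  0.36  0.67 -1.22]
shift tool [-0.002  -0.0006  0.0019] norm 0.0028
rotvec tool deg (apply first; shift then in new frame:) [-0.14 -0.02 -0.04] [-0.002  -0.0006  0.0019]
628 [172 253] [217 268] [ 0.45023719 -0.04188358  0.13018871] [0.4756809  0.01938086 0.15236616]
in handle frame (x=along bar,y=thick,z=-axis) [-0.02396965 -0.00927258 -0.00585659] [0.03956407 0.00390734 0.01422534] [[-0.02149665 -0.00778701 -0.0056533 ]
 [ 0.0379675   0.00362312  0.00657422]]
```

View pics/w7.png

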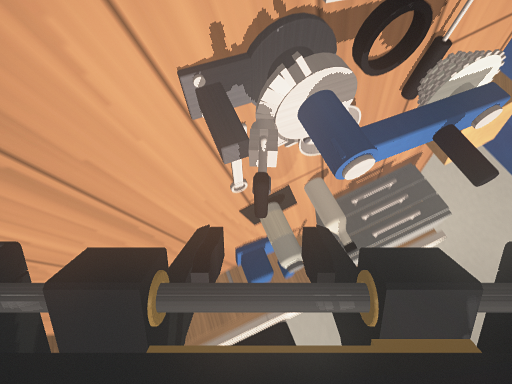

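```bash
python3 - <<'E'
s=open('h.py').read()
s=s.replace("    else: im,d=viewer.get_image(n)","    else:\n        S=sensors.sense(); im,d=viewer.get_image(n)").replace("        s=sensors.sense(); T=","        s=S; T=")
open('h.py','w').write(s)
E
python3 - <<'E'
from tgt import *
p,R,s=rec(); print(p,s['qpos'].round(2))
Rt=RT(-45,0,2)
go(BAR+.003*Rt[:,2]-.10*Rt[:,2],Rt)
im,d,W=cloud('wrist');cv2.imwrite('pics/w8.png',im);np.savez('pics/w8.npz',im=im,d=d,W=W)
P=W[d>0];c=im[d>0].astype(int)
m=(P[:,0]>.43)&(P[:,0]<.50)&(P[:,1]>-.07)&(P[:,1]<.03)&(P[:,2]>.13)&(P[:,2]<.17)&(c.sum(1)<220)
q=P[m];B=RT(0,0,0); L=(q-BAR)@B; print(np.percentile(L,[0,2,50,98,100],axis=0).round(4))
# rotvec check of bar direction using top face
t=L[(L[:,2]<-.003)]; print(len(t),np.polyfit(t[:,0],t[:,1],1), t.min(0),t.max(0))
def reg(x0,x1,y0,y1,z0,z1): return (P[:,0]>x0)&(P[:,0]<x1)&(P[:,1]>y0)&(P[:,1]<y1)&(P[:,2]>z0)&(P[:,2]<z1)
sat=cv2.cvtColor(im,cv2.COLOR_BGR2HSV)[d>0][:,1]
for n,mm in dict(piv=reg(.5,.6,-.08,0,.15,.17)&(sat<60)).items():
    qq=np.ascontiguousarray(P[mm][:,:2].astype(np.float32)); print(n,len(qq),cv2.minEnclosingCircle(qq),P[mm][:,2].mean())
for n in ('scene','side'):
    im,d,W=cloud(n); np.savez(f'pics/{n}8.npz',im=im,d=d)
    P=W[d>0];c=im[d>0].astype(int)
    m=(P[:,0]>.43)&(P[:,0]<.50)&(P[:,1]>-.07)&(P[:,1]<.03)&(P[:,2]>.135)&(P[:,2]<.17)&(c.sum(1)<220)
    L=(P[m]-BAR)@B; print(n,m.sum(),np.percentile(L,[0,2,50,98,100],axis=0).round(4))
E
```

```text
[0.45380243 0.05876053 0.2080955 ] [-1.11  0.95  0.73  2.06  0.36  0.67 -1.22]
shift tool [-0.0056 -0.0003  0.0023] norm 0.0061
rotvec tool deg (apply first; shift then in new frame:) [ 0.   -0.08  0.22] [-0.0056 -0.0003  0.0023]
[[-0.0279 -0.0091 -0.0083]
 [-0.0237 -0.0076 -0.008 ]
 [ 0.0207 -0.0018 -0.0066]
 [ 0.0351  0.0038  0.0041]
 [ 0.0361  0.0047  0.0159]]
478 [ 0.02527151 -0.00219542] [-0.02793593 -0.00836381 -0.00827215] [ 0.03558005  0.00405009 -0.00301659]
piv 477 ((0.552212655544281, -0.036616940051317215), 0.01554613746702671) 0.15454621173562674
scene 71 [[-0.0311 -0.0032 -0.0109]
 [-0.0284 -0.0012 -0.0092]
 [ 0.0031  0.0067 -0.0021]
 [ 0.0313  0.0111  0.0133]
 [ 0.0336  0.0114  0.0147]]
side 90 [[-0.0337 -0.0082 -0.0098]
 [-0.032  -0.0062 -0.0091]
 [-0.0003  0.0023 -0.0043]
 [ 0.0321  0.0065  0.0097]
 [ 0.0336  0.0079  0.014 ]]
```

```bash
sed -i 's/^BAR=.*/BAR=np.array([.4633,-.0178,.147])/' tgt.py; python3 - <<'E'
from tgt import *
from ikx import ik
p,R,s=rec(); Rt=RT(-45,0,2)
t=BAR+.003*Rt[:,2]; go(t,Rt)
q=s['qpos']
for k in range(1,9):
    r=ik(p+(t-p)*k/8,Rt,q,.02); q=r[0]; print(q.round(2),r[1].round(4),round(r[2],2))
E
```

```text
shift tool [ 0.0002 -0.001   0.1005] norm 0.1005
rotvec tool deg (apply first; shift then in new frame:) [-0.07 -0.07 -0.07] [ 0.0003 -0.0011  0.1005]
[-1.09  0.96  0.73  2.08  0.37  0.63 -1.23] 0.0 0.0
[-1.08  0.98  0.74  2.1   0.38  0.59 -1.24] 0.0 0.0
[-1.06  1.    0.74  2.11  0.39  0.55 -1.24] 0.0 0.0
[-1.05  1.01  0.74  2.12  0.4   0.51 -1.25] 0.0 0.0
[-1.03  1.03  0.75  2.14  0.4   0.48 -1.25] 0.0 0.0
[-1.01  1.05  0.75  2.15  0.41  0.44 -1.26] 0.0 0.0
[-1.    1.08  0.76  2.16  0.42  0.4  -1.26] 0.0 0.0
[-0.98  1.1   0.76  2.17  0.43  0.37 -1.27] 0.0 0.0
```

>>> play_rows([
  {"fingers": 0.045, "dx": 0, "dy": -0.0005, "dz": 0.015, "rx": 0, "ry": 0, "rz": 0},
  {"fingers": 0.045, "dx": 0, "dy": -0.0005, "dz": 0.02, "rx": 0, "ry": 0, "rz": 0},
  {"fingers": 0.045, "dx": 0, "dy": 0, "dz": 0.02, "rx": 0, "ry": 0, "rz": 0},
  {"fingers": 0.045, "dx": 0, "dy": 0, "dz": 0.015, "rx": 0, "ry": 0, "rz": 0},
  {"fingers": 0.045, "dx": 0, "dy": 0, "dz": 0.01, "rx": 0, "ry": 0, "rz": 0},
  {"fingers": 0.045, "dx": 0, "dy": 0, "dz": 0, "rx": 0, "ry": 0, "rz": 0},
])

```text
clock: 14.78
tcp_pos: [0.4604, -0.0073, 0.1594]
ee_rot: [0.378, 0.754, 0.507, -0.177]
wrist_force: [0.2, 0.9, -0.9]
gripper_width: 0.0455
```

```bash
python3 - <<'E'
from tgt import *
p,R,s=rec(); Rt=RT(-45,0,2); print(p,s['wrist_force'])
t=BAR+.003*Rt[:,2]; go(t,Rt)
im,d,W=cloud('wrist');cv2.imwrite('pics/w9.png',im)
im,d,W=cloud('side');cv2.imwrite('pics/s9.png',cv2.resize(im[150:300,100:300],None,fx=4,fy=4,interpolation=cv2.INTER_CUBIC))
E
```

```text
[ 0.46037984 -0.00728406  0.15938637] [ 0.17202255  0.85125399 -0.85187011]
shift tool [ 0.0027 -0.0001  0.0193] norm 0.0195
rotvec tool deg (apply first; shift then in new frame:) [-0.17  0.11 -0.2 ] [ 0.0026 -0.0002  0.0193]
```

View pics/w9.png

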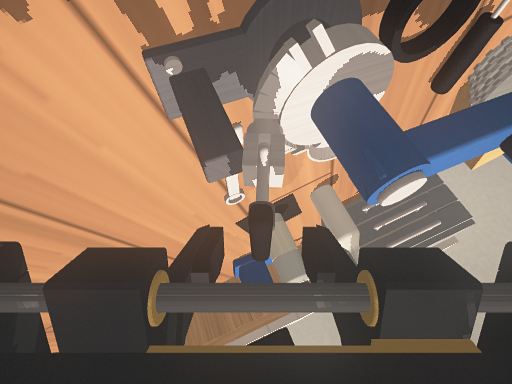

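View pics/s9.png

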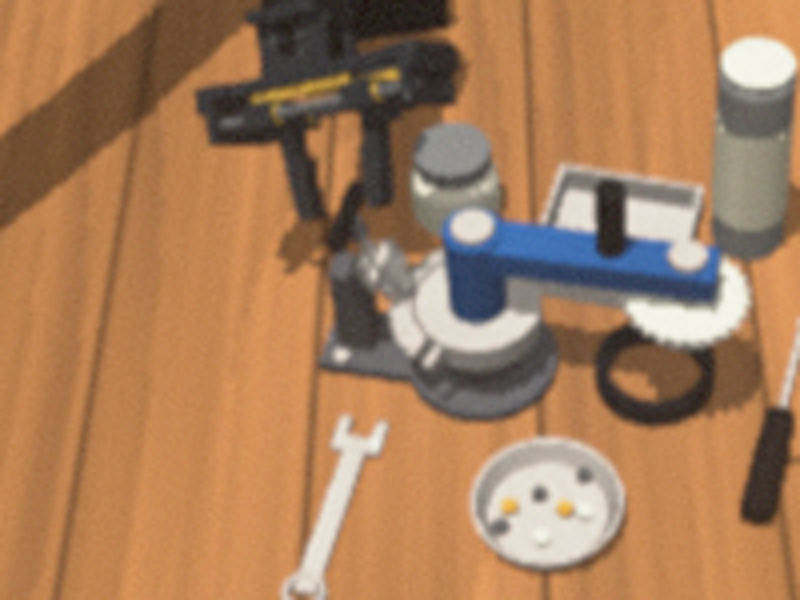

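>>> play_rows([
  {"fingers": 0.045, "dx": 0.001, "dy": 0, "dz": 0.01, "rx": 0, "ry": 0, "rz": 0},
  {"fingers": 0.045, "dx": 0.001, "dy": 0, "dz": 0.006, "rx": 0, "ry": 0, "rz": 0},
  {"fingers": 0.045, "dx": 0, "dy": 0, "dz": 0.003, "rx": 0, "ry": 0, "rz": 0},
  {"fingers": 0.045, "dx": 0, "dy": 0, "dz": 0, "rx": 0, "ry": 0, "rz": 0},
  {"fingers": 0.045, "dx": 0, "dy": 0, "dz": 0, "rx": 0, "ry": 0, "rz": 0},
])

```text
clock: 15.3
tcp_pos: [0.465, -0.0177, 0.1456]
ee_rot: [0.379, 0.753, 0.508, -0.176]
wrist_force: [0.5, 0.0, -0.6]
gripper_width: 0.0447
```

```bash
python3 - <<'E'
from tgt import *
p,R,s=rec(); Rt=RT(-45,0,2); print(p,s['wrist_force'],s['qpos'].round(2))
t=BAR+.003*Rt[:,2]; go(t,Rt)
E
```

```text
[ 0.46495321 -0.01766214  0.14558024] [ 0.53052034  0.03720663 -0.56104097] [-0.98  1.1   0.76  2.16  0.43  0.37 -1.27]
shift tool [-0.0017 -0.0009  0.002 ] norm 0.0028
rotvec tool deg (apply first; shift then in new frame:) [ 0.03 -0.05 -0.07] [-0.0017 -0.0009  0.002 ]
```

Close on the bar gently.

>>> play_rows([
  {"fingers": 0.02, "dx": 0, "dy": 0, "dz": 0, "rx": 0, "ry": 0, "rz": 0},
  {"fingers": 0.012, "dx": 0, "dy": 0, "dz": 0, "rx": 0, "ry": 0, "rz": 0},
  {"fingers": 0.004, "dx": 0, "dy": 0, "dz": 0, "rx": 0, "ry": 0, "rz": 0},
  {"fingers": 0.004, "dx": 0, "dy": 0, "dz": 0, "rx": 0, "ry": 0, "rz": 0},
  {"fingers": 0.004, "dx": 0, "dy": 0, "dz": 0, "rx": 0, "ry": 0, "rz": 0},
], force=15)

```text
clock: 15.72
tcp_pos: [0.4648, -0.0178, 0.1454]
ee_rot: [0.379, 0.753, 0.508, -0.176]
wrist_force: [-2.3, 1.8, -0.1]
gripper_width: 0.0137
```

```bash
python3 - <<'E'
from tgt import *
p,R,s=rec(); print(p,s['wrist_force'],s['torque'],R.T@s['wrist_force'],s['gripper_width'])
E
```

```text
[ 0.46476397 -0.0177776   0.14538367] [-2.26252803  1.83169651 -0.08726364] [ 0.78909796  0.60612207 -0.47280642] [ 0.2617948  -2.42797371 -1.58687343] 0.013663899231211724
```

```bash
python3 - <<'E'
from tgt import *
from ikx import ik
p,R,s=pose(); print('ZP in tool',(R.T@ZP).round(4)); print('15mm',(R.T@ZP*.015).round(4))
q=s['qpos']
for k in range(1,6):
    r=ik(p+ZP*.003*k,R,q,.02);q=r[0]; print(q.round(2),r[1:])
# twist about ZP through bar centre c: rows
c0=BAR+ZP*.0145
pp=p+ZP*.0145
for tw in range(0,61,6):
    Q=Rn.from_rotvec(-np.radians(tw)*ZP).as_matrix()
    r=ik(c0+Q@(pp-c0),Q@R,q,.02);q=r[0]; print(tw,q.round(2),r[1:])
rv=np.degrees(Rn.from_matrix(R.T@Rn.from_rotvec(-np.radians(6)*ZP).as_matrix()@R).as_rotvec()); print('6deg twist tool rotvec',rv.round(3))
Q=Rn.from_rotvec(-np.radians(6)*ZP).as_matrix()
print('shift per 6deg, tool',(R.T@(c0+Q@(pp-c0)-pp)).round(5),'offset tool',(R.T@(pp-c0)).round(4))
E
```

```text
ZP in tool [-0.7063 -0.0341 -0.7071]
15mm [-0.0106 -0.0005 -0.0106]
[-0.99  1.09  0.76  2.16  0.43  0.38 -1.27] (np.float64(9.995810007260259e-08), np.float64(9.142938432652607e-06))
[-0.99  1.08  0.76  2.17  0.43  0.38 -1.27] (np.float64(8.964176913573213e-08), np.float64(7.667939068917833e-06))
[-0.99  1.08  0.76  2.17  0.43  0.38 -1.27] (np.float64(9.08838305624818e-08), np.float64(7.88657040502911e-06))
[-0.99  1.07  0.77  2.17  0.43  0.38 -1.27] (np.float64(9.216716029182689e-08), np.float64(8.114810088920753e-06))
[-1.    1.07  0.77  2.18  0.43  0.39 -1.27] (np.float64(9.348891402141486e-08), np.float64(8.350643315619469e-06))
0 [-1.    1.07  0.77  2.17  0.43  0.39 -1.27] (np.float64(1.5639338936868425e-08), np.float64(1.4065010750757883e-06))
6 [-0.94  1.03  0.72  2.13  0.37  0.47 -1.26] (np.float64(2.0733640809262323e-06), np.float64(0.0007341244140233398))
12 [-0.89  0.99  0.68  2.09  0.31  0.54 -1.25] (np.float64(1.7048531780550895e-06), np.float64(0.0006143076257960348))
18 [-0.83  0.96  0.65  2.05  0.25  0.6  -1.24] (np.float64(1.4287916308047602e-06), np.float64(0.000523
[... 271 characters left out ...]
0.57  1.95  0.07  0.74 -1.24] (np.float64(8.834160629992559e-07), np.float64(0.0003497348020536524))
42 [-0.62  0.89  0.55  1.93  0.01  0.77 -1.25] (np.float64(7.476872061082226e-07), np.float64(0.00031075546097706025))
48 [-0.57  0.88  0.53  1.91 -0.04  0.81 -1.25] (np.float64(6.229555333931114e-07), np.float64(0.00027802458325097717))
54 [-0.52  0.86  0.51  1.89 -0.1   0.83 -1.26] (np.float64(5.06461784679001e-07), np.float64(0.0002509505645714533))
60 [-0.47  0.85  0.5   1.88 -0.16  0.85 -1.27] (np.float64(3.9845567829423603e-07), np.float64(0.00022959312569394114))
6deg twist tool rotvec [4.238 0.205 4.243]
shift per 6deg, tool [-5.e-05  3.e-05  5.e-05] offset tool [0.0017 0.0007 0.0012]
```

>>> play_rows([
  {"fingers": 0.004, "dx": 0, "dy": 0, "dz": 0, "rx": 0, "ry": 0, "rz": 0},
  {"fingers": 0.004, "dx": 0, "dy": 0, "dz": 0, "rx": 0, "ry": 0, "rz": 0},
  {"fingers": 0.004, "dx": -0.0015, "dy": -0.0001, "dz": -0.0015, "rx": 0, "ry": 0, "rz": 0},
  {"fingers": 0.004, "dx": -0.0015, "dy": -0.0001, "dz": -0.0015, "rx": 0, "ry": 0, "rz": 0},
  {"fingers": 0.004, "dx": -0.0015, "dy": -0.0001, "dz": -0.0015, "rx": 0, "ry": 0, "rz": 0},
  {"fingers": 0.004, "dx": -0.0015, "dy": -0.0001, "dz": -0.0015, "rx": 0, "ry": 0, "rz": 0},
  {"fingers": 0.004, "dx": -0.0015, "dy": -0.0001, "dz": -0.0015, "rx": 0, "ry": 0, "rz": 0},
  {"fingers": 0.004, "dx": -0.0015, "dy": 0, "dz": -0.0015, "rx": 0, "ry": 0, "rz": 0},
  {"fingers": 0.004, "dx": -0.001, "dy": 0, "dz": -0.001, "rx": 0, "ry": 0, "rz": 0},
  {"fingers": 0.004, "dx": 0, "dy": 0, "dz": 0, "rx": 0, "ry": 0, "rz": 0},
], force=45)

```text
clock: 16.55
tcp_pos: [0.459, -0.0162, 0.1581]
ee_rot: [0.378, 0.753, 0.509, -0.176]
wrist_force: [-0.7, -1.5, -11.0]
gripper_width: 0.0117
```

```bash
cat > chk.py <<'E'
from tgt import *
P0=np.array([.46476,-.01778,.14538])
p,R,s=rec(); print(p,'F',s['wrist_force'].round(1),'Ftool',(R.T@s['wrist_force']).round(1),'F.ZP',(s['wrist_force']@ZP).round(2),'T',s['torque'].round(2),'w',s['gripper_width'].round(4))
dd=p-P0; print('along ZP',(dd@ZP).round(4),'perp',(dd-dd@ZP*ZP).round(4))
E
python3 chk.py
```

```text
Traceback (most recent call last):
  File "chk.py", line 3, in <module>
    p,R,s=rec(); print(p,'F',s['wrist_force'].round(1),'Ftool',(R.T@s['wrist_force']).round(1),'F.ZP',(s['wrist_force']@ZP).round(2),'T',s['torque'].round(2),'w',s['gripper_width'].round(4))
                                                                                                                                                                  ^^^^^^^^^^^^^^^^^^^^^^^^
AttributeError: 'float' object has no attribute 'round'
```

```bash
sed -i "s/s\['gripper_width'\].round(4)/s['gripper_width']/" chk.py; python3 chk.py; python3 - <<'E'
from h import *
im,d,W=cloud('wrist');cv2.imwrite('pics/w10.png',im)
im,d,W=cloud('side');cv2.imwrite('pics/s10.png',cv2.resize(im[150:300,100:300],None,fx=4,fy=4,interpolation=cv2.INTER_CUBIC))
E
```

```text
[ 0.45903301 -0.01618368  0.1580943 ] F [ -0.7  -1.5 -11. ] Ftool [ 5.9 -4.6  8.2] F.ZP -9.8 T [ 2.09  0.51 -0.27] w 0.011690243862270083
along ZP 0.014 perp [ 0.0001  0.0003 -0.    ]
```

View pics/w10.png

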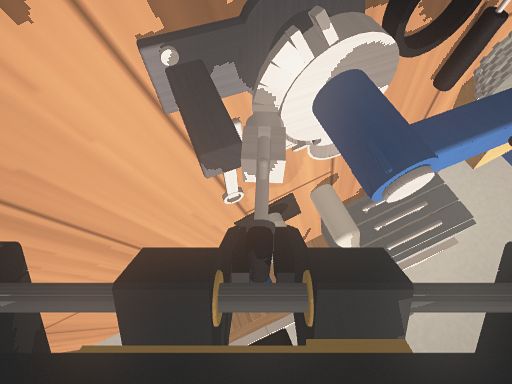

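>>> play_rows([
  {"fingers": 0.004, "dx": 0, "dy": 0, "dz": 0, "rx": 2.12, "ry": 0.1, "rz": 2.12},
  {"fingers": 0.004, "dx": 0, "dy": 0, "dz": 0, "rx": 4.24, "ry": 0.2, "rz": 4.24},
  {"fingers": 0.004, "dx": 0, "dy": 0, "dz": 0, "rx": 4.24, "ry": 0.2, "rz": 4.24},
  {"fingers": 0.004, "dx": 0, "dy": 0, "dz": 0, "rx": 2.12, "ry": 0.1, "rz": 2.12},
  {"fingers": 0.004, "dx": 0, "dy": 0, "dz": 0, "rx": 0, "ry": 0, "rz": 0},
])

```text
clock: 17.07
tcp_pos: [0.4595, -0.0171, 0.1584]
ee_rot: [0.306, 0.844, 0.399, -0.184]
wrist_force: [-2.1, 2.1, -11.5]
gripper_width: 0.0115
```

```bash
python3 chk.py
```

```text
[ 0.45946519 -0.01709091  0.15840294] F [ -2.1   2.1 -11.5] Ftool [ 6.3 -6.9  7.3] F.ZP -9.42 T [ 2.42  0.2  -0.34] w 0.011509611414451617
along ZP 0.0141 perp [ 0.0005 -0.0006  0.0003]
```

>>> play_rows([
  {"fingers": 0.004, "dx": 0, "dy": 0, "dz": 0, "rx": 2.12, "ry": 0.1, "rz": 2.12},
  {"fingers": 0.004, "dx": 0, "dy": 0, "dz": 0, "rx": 4.24, "ry": 0.2, "rz": 4.24},
  {"fingers": 0.004, "dx": 0, "dy": 0, "dz": 0, "rx": 4.24, "ry": 0.2, "rz": 4.24},
  {"fingers": 0.004, "dx": 0, "dy": 0, "dz": 0, "rx": 4.24, "ry": 0.2, "rz": 4.24},
  {"fingers": 0.004, "dx": 0, "dy": 0, "dz": 0, "rx": 4.24, "ry": 0.2, "rz": 4.24},
  {"fingers": 0.004, "dx": 0, "dy": 0, "dz": 0, "rx": 4.24, "ry": 0.2, "rz": 4.24},
  {"fingers": 0.004, "dx": 0, "dy": 0, "dz": 0, "rx": 4.24, "ry": 0.2, "rz": 4.24},
  {"fingers": 0.004, "dx": 0, "dy": 0, "dz": 0, "rx": 4.24, "ry": 0.2, "rz": 4.24},
  {"fingers": 0.004, "dx": 0, "dy": 0, "dz": 0, "rx": 0, "ry": 0, "rz": 0},
])

```text
clock: 17.82
tcp_pos: [0.4588, -0.0186, 0.1583]
ee_rot: [0.1, 0.973, 0.093, -0.185]
wrist_force: [0.3, 6.2, -11.1]
gripper_width: 0.0112
```

```bash
python3 chk.py;  python3 - <<'E'
from tgt import *
p,R,s=pose(); print(s['qpos'].round(2))
R0=RT(-45,0,2); print('twist',np.degrees(Rn.from_matrix(R@R0.T).as_rotvec())@ZP)
im,d,W=cloud('wrist');cv2.imwrite('pics/w11.png',im)
im,d,W=cloud('side');cv2.imwrite('pics/s11.png',cv2.resize(im[150:300,100:300],None,fx=4,fy=4,interpolation=cv2.INTER_CUBIC))
E
```

```text
[ 0.45881979 -0.0185815   0.15832665] F [  0.3   6.2 -11.1] Ftool [ 5.4 -7.7  8.6] F.ZP -9.61 T [ 1.86 -1.03 -0.47] w 0.011240307003154445
along ZP 0.0141 perp [-0.0001 -0.0021  0.0002]
[-0.44  0.85  0.48  1.86 -0.18  0.87 -1.29]
twist -63.404187138518864
```

View pics/w11.png

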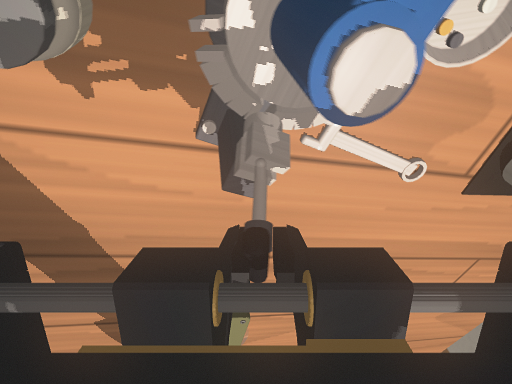

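>>> play_rows([
  {"fingers": 0.004, "dx": 0.001, "dy": 0, "dz": 0.001, "rx": 0, "ry": 0, "rz": 0},
  {"fingers": 0.004, "dx": 0.0005, "dy": 0, "dz": 0.0005, "rx": 0, "ry": 0, "rz": 0},
  {"fingers": 0.004, "dx": 0, "dy": 0, "dz": 0, "rx": 0, "ry": 0, "rz": 0},
])

```text
clock: 18.17
tcp_pos: [0.4595, -0.0171, 0.1563]
ee_rot: [0.102, 0.972, 0.098, -0.185]
wrist_force: [0.8, -1.9, -8.4]
gripper_width: 0.0116
```

```bash
python3 chk.py
```

```text
[ 0.45950595 -0.01713786  0.15626771] F [ 0.8 -1.9 -8.4] Ftool [3.6 0.7 7.8] F.ZP -8.09 T [ 0.08 -0.81 -0.02] w 0.011579300962598828
along ZP 0.0121 perp [-0.0003 -0.0004 -0.0001]
```

>>> play_rows([
  {"fingers": 0.004, "dx": 0.0005, "dy": 0, "dz": 0.0005, "rx": 0, "ry": 0, "rz": 0},
  {"fingers": 0.004, "dx": 0, "dy": 0, "dz": 0, "rx": 0, "ry": 0, "rz": 0},
  {"fingers": 0.004, "dx": 0, "dy": 0, "dz": 0, "rx": 0, "ry": 0, "rz": 0},
])

```text
clock: 18.42
tcp_pos: [0.4595, -0.0171, 0.1561]
ee_rot: [0.101, 0.973, 0.097, -0.186]
wrist_force: [-2.0, -1.8, -1.6]
gripper_width: 0.0117
```

```bash
python3 chk.py
```

```text
[ 0.45947541 -0.01712473  0.15608021] F [-2.  -1.8 -1.6] Ftool [-1.5  1.   2.6] F.ZP -0.79 T [-0.15 -0.04 -0.05] w 0.01170409688027841
along ZP 0.0119 perp [-0.0004 -0.0004 -0.0001]
```

>>> play_rows([
  {"fingers": 0.02, "dx": 0, "dy": 0, "dz": 0, "rx": 0, "ry": 0, "rz": 0},
  {"fingers": 0.04, "dx": 0, "dy": 0, "dz": 0, "rx": 0, "ry": 0, "rz": 0},
  {"fingers": 0.045, "dx": 0, "dy": 0, "dz": 0, "rx": 0, "ry": 0, "rz": 0},
  {"fingers": 0.045, "dx": 0, "dy": 0, "dz": -0.01, "rx": 0, "ry": 0, "rz": 0},
  {"fingers": 0.045, "dx": 0, "dy": 0, "dz": -0.02, "rx": 0, "ry": 0, "rz": 0},
  {"fingers": 0.045, "dx": 0, "dy": 0, "dz": -0.03, "rx": 0, "ry": 0, "rz": 0},
  {"fingers": 0.045, "dx": 0, "dy": 0, "dz": -0.03, "rx": 0, "ry": 0, "rz": 0},
  {"fingers": 0.045, "dx": 0, "dy": 0, "dz": -0.03, "rx": 0, "ry": 0, "rz": 0},
  {"fingers": 0.045, "dx": 0, "dy": 0, "dz": 0, "rx": 0, "ry": 0, "rz": 0},
])

```text
clock: 19.17
tcp_pos: [0.5055, 0.0122, 0.2691]
ee_rot: [0.101, 0.974, 0.098, -0.179]
wrist_force: [0.2, -0.6, 1.2]
gripper_width: 0.045
```

```bash
python3 - <<'E'
from tgt import *
p,R,s=rec(); print(p,s['qpos'].round(2),R.round(2))
im,d,W=cloud('wrist');cv2.imwrite('pics/w12.png',im); np.savez('pics/w12.npz',im=im,d=d,W=W)
im,d,W=cloud('side');cv2.imwrite('pics/s12.png',cv2.resize(im[150:300,100:300],None,fx=4,fy=4,interpolation=cv2.INTER_CUBIC))
E
```

```text
[0.50551495 0.01217045 0.26912538] [-0.5   0.74  0.53  1.63 -0.13  1.2  -1.33] [[ 0.92  0.23 -0.33]
 [ 0.15 -0.96 -0.23]
 [-0.37  0.16 -0.92]]
```

View pics/w12.png

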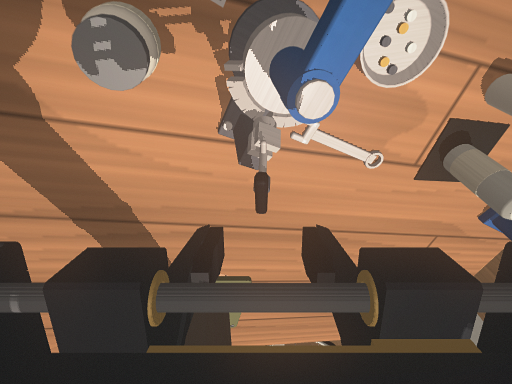

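View pics/s12.png

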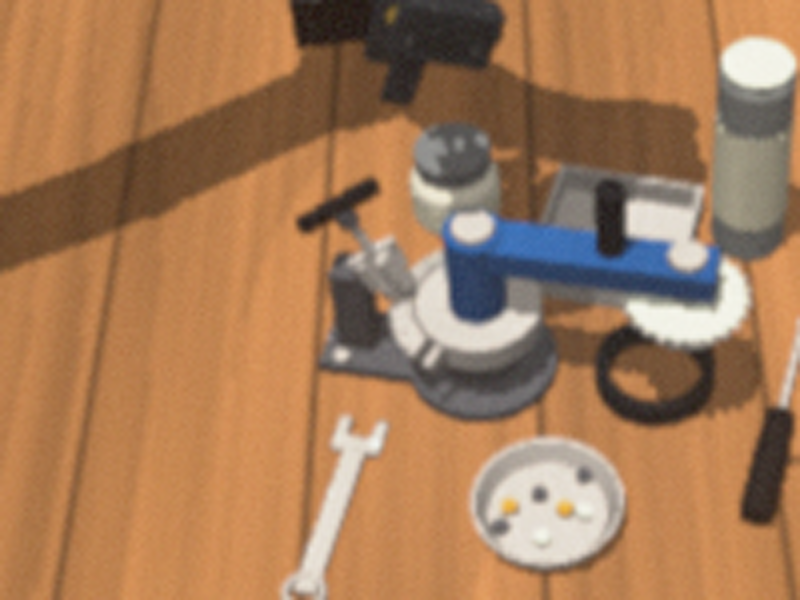

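```bash
python3 - <<'E'
from tgt import *
from ikx import ik
z=np.load('pics/w12.npz'); 
p,R,s=pose(); Rt=down(-102.3); t=np.array([.6515,-.0605,.29])
go(t,Rt)
rv=Rn.from_matrix(R.T@Rt).as_rotvec(); q=s['qpos']
for k in range(1,9):
    r=ik(p+(t-p)*k/8,R@Rn.from_rotvec(rv*k/8).as_matrix(),q,.02);q=r[0]; print(q.round(2),r[1].round(4),round(r[2],2))
E
```

```text
shift tool [ 0.1168  0.1069 -0.0561] norm 0.1679
rotvec tool deg (apply first; shift then in new frame:) [13.94 19.95 23.37] [ 0.1617  0.0383 -0.0244]
[-0.46  0.74  0.53  1.62 -0.16  1.18 -1.33] 0.0 0.0
[-0.43  0.74  0.54  1.59 -0.19  1.17 -1.34] 0.0 0.0
[-0.4   0.74  0.54  1.56 -0.23  1.16 -1.35] 0.0 0.0
[-0.36  0.74  0.54  1.54 -0.26  1.14 -1.36] 0.0 0.0
[-0.33  0.74  0.54  1.51 -0.3   1.12 -1.37] 0.0 0.0
[-0.3   0.74  0.54  1.49 -0.33  1.1  -1.38] 0.0 0.0
[-0.27  0.74  0.54  1.47 -0.37  1.08 -1.4 ] 0.0 0.0
[-0.25  0.75  0.54  1.45 -0.41  1.06 -1.41] 0.0 0.0
```

>>> play_rows([
  {"fingers": 0.05, "dx": 0, "dy": 0, "dz": -0.01, "rx": 2.32, "ry": 3.33, "rz": 3.9},
  {"fingers": 0.05, "dx": 0, "dy": 0, "dz": -0.01, "rx": 2.32, "ry": 3.33, "rz": 3.9},
  {"fingers": 0.05, "dx": 0, "dy": 0, "dz": 0, "rx": 2.32, "ry": 3.33, "rz": 3.9},
  {"fingers": 0.05, "dx": 0, "dy": 0, "dz": 0, "rx": 2.32, "ry": 3.33, "rz": 3.9},
  {"fingers": 0.05, "dx": 0, "dy": 0, "dz": 0, "rx": 2.32, "ry": 3.33, "rz": 3.9},
  {"fingers": 0.05, "dx": 0, "dy": 0, "dz": 0, "rx": 2.32, "ry": 3.33, "rz": 3.9},
  {"fingers": 0.05, "dx": 0.033, "dy": 0.008, "dz": 0, "rx": 0, "ry": 0, "rz": 0},
  {"fingers": 0.05, "dx": 0.033, "dy": 0.008, "dz": 0, "rx": 0, "ry": 0, "rz": 0},
  {"fingers": 0.05, "dx": 0.033, "dy": 0.008, "dz": 0, "rx": 0, "ry": 0, "rz": 0},
  {"fingers": 0.05, "dx": 0.033, "dy": 0.008, "dz": 0, "rx": 0, "ry": 0, "rz": 0},
  {"fingers": 0.05, "dx": 0.025, "dy": 0.006, "dz": 0, "rx": 0, "ry": 0, "rz": 0},
  {"fingers": 0.05, "dx": 0, "dy": 0, "dz": 0, "rx": 0, "ry": 0, "rz": 0},
  {"fingers": 0.05, "dx": 0, "dy": 0, "dz": 0, "rx": 0, "ry": 0, "rz": 0},
])

```text
clock: 20.35
tcp_pos: [0.6517, -0.0566, 0.2811]
ee_rot: [0.001, 0.994, -0.109, -0.003]
wrist_force: [-0.3, 0.3, 0.1]
gripper_width: 0.0496
```

```bash
python3 - <<'E'
from tgt import *
p,R,s=rec(); print(p,s['qpos'].round(2))
go([.6515,-.0605,.29],down(-102.3))
im,d,W=cloud('wrist');cv2.imwrite('pics/w13.png',im); np.savez('pics/w13.npz',im=im,d=d,W=W)
P=W[d>0]
def reg(x0,x1,y0,y1,z0,z1): return (P[:,0]>x0)&(P[:,0]<x1)&(P[:,1]>y0)&(P[:,1]<y1)&(P[:,2]>z0)&(P[:,2]<z1)
for n,a in dict(post=(.6,.7,-.12,-.03,.18,.222)).items():
    q=np.ascontiguousarray(P[reg(*a)].astype(np.float32)); print(n,len(q),cv2.minEnclosingCircle(np.ascontiguousarray(q[:,:2])),q[:,2].max())
E
```

```text
[ 0.65167415 -0.05660372  0.28113436] [-0.25  0.76  0.54  1.45 -0.41  1.05 -1.42]
shift tool [ 0.0006  0.0039 -0.0089] norm 0.0097
rotvec tool deg (apply first; shift then in new frame:) [ 0.16  0.29 -0.18] [ 0.0007  0.0038 -0.0089]
post 797 ((0.6511538028717041, -0.06071017310023308), 0.011037178337574005) 0.21175677
```

View pics/w13.png

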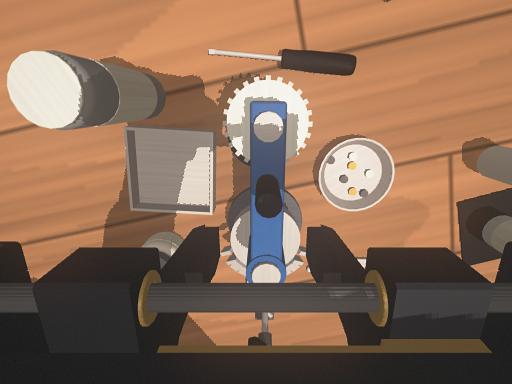

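>>> play_rows([
  {"fingers": 0.05, "dx": 0, "dy": 0.004, "dz": 0.02, "rx": 0, "ry": 0, "rz": 0},
  {"fingers": 0.05, "dx": 0, "dy": 0, "dz": 0.025, "rx": 0, "ry": 0, "rz": 0},
  {"fingers": 0.05, "dx": 0, "dy": 0, "dz": 0.025, "rx": 0, "ry": 0, "rz": 0},
  {"fingers": 0.05, "dx": 0, "dy": 0, "dz": 0.02, "rx": 0, "ry": 0, "rz": 0},
  {"fingers": 0.05, "dx": 0, "dy": 0, "dz": 0.006, "rx": 0, "ry": 0, "rz": 0},
  {"fingers": 0.03, "dx": 0, "dy": 0, "dz": 0, "rx": 0, "ry": 0, "rz": 0},
  {"fingers": 0.024, "dx": 0, "dy": 0, "dz": 0, "rx": 0, "ry": 0, "rz": 0},
  {"fingers": 0.015, "dx": 0, "dy": 0, "dz": 0, "rx": 0, "ry": 0, "rz": 0},
  {"fingers": 0.015, "dx": 0, "dy": 0, "dz": 0, "rx": 0, "ry": 0, "rz": 0},
  {"fingers": 0.015, "dx": 0, "dy": 0, "dz": 0, "rx": 0, "ry": 0, "rz": 0},
], force=10)

```text
clock: 21.23
tcp_pos: [0.6523, -0.0601, 0.1888]
ee_rot: [0.001, 0.994, -0.108, 0.0]
wrist_force: [-0.1, -1.4, 3.4]
gripper_width: 0.0217
```

```bash
python3 - <<'E'
from tgt import *
from ikx import ik
p,R,s=rec(); print(p,s['qpos'].round(2),s['wrist_force'],s['gripper_width'])
PIV=np.array([.5537,-.0393])
v=p[:2]-PIV; print(np.linalg.norm(v),np.degrees(np.arctan2(v[1],v[0])))
q=s['qpos']
for a in range(6,61,6):
    Q=Rn.from_euler('z',a,degrees=True).as_matrix()
    c=np.r_[PIV,p[2]]
    r=ik(c+Q@(p-c),Q@R,q,.02);q=r[0]; print(a,(c+Q@(p-c)).round(4),q.round(2),r[1].round(4),round(r[2],2))
Q=Rn.from_euler('z',6,degrees=True).as_matrix(); c=np.r_[PIV,p[2]]
print('6deg row: shift tool',(R.T@(c+Q@(p-c)-p)).round(5))
E
```

```text
[ 0.65227016 -0.06006761  0.1887773 ] [-0.22  0.85  0.48  1.55 -0.47  0.85 -1.36] [-0.12746709 -1.39322156  3.43038976] 0.021683109759342064
0.10073415121898274 -11.897560278036284
6 [ 0.6539 -0.0497  0.1888] [-0.22  0.85  0.45  1.55 -0.45  0.85 -1.29] 0.0 0.0
12 [ 0.6544 -0.0391  0.1888] [-0.23  0.84  0.42  1.55 -0.42  0.84 -1.23] 0.0 0.0
18 [ 0.6539 -0.0286  0.1888] [-0.23  0.84  0.39  1.55 -0.39  0.83 -1.16] 0.0 0.0
24 [ 0.6522 -0.0182  0.1888] [-0.23  0.83  0.37  1.56 -0.36  0.82 -1.09] 0.0 0.0
30 [ 0.6494 -0.008   0.1888] [-0.24  0.82  0.34  1.57 -0.34  0.81 -1.03] 0.0 0.0
36 [0.6457 0.0018 0.1888] [-0.24  0.81  0.31  1.58 -0.31  0.8  -0.96] 0.0 0.0
42 [0.6408 0.0112 0.1888] [-0.24  0.8   0.28  1.59 -0.28  0.79 -0.9 ] 0.0 0.0
48 [0.6351 0.0201 0.1888] [-0.24  0.79  0.25  1.61 -0.25  0.77 -0.83] 0.0 0.0
54 [0.6284 0.0282 0.1888] [-0.24  0.78  0.22  1.63 -0.22  0.75 -0.76] 0.0 0.0
60 [0.621  0.0357 0.1888] [-0.24  0.77  0.19  1.65 -0.19  0.74 -0.7 ] 0.0 0.0
6deg row: shift tool [-6.400e-04 -1.052e-02 -2.000e-05]
```

>>> play_rows([
  {"fingers": 0.015, "dx": -0.0001, "dy": -0.0035, "dz": 0, "rx": 0, "ry": 0, "rz": -2},
  {"fingers": 0.015, "dx": -0.0003, "dy": -0.007, "dz": 0, "rx": 0, "ry": 0, "rz": -4},
  {"fingers": 0.015, "dx": -0.0003, "dy": -0.007, "dz": 0, "rx": 0, "ry": 0, "rz": -4},
  {"fingers": 0.015, "dx": -0.0003, "dy": -0.007, "dz": 0, "rx": 0, "ry": 0, "rz": -4},
  {"fingers": 0.015, "dx": -0.0003, "dy": -0.007, "dz": 0, "rx": 0, "ry": 0, "rz": -4},
  {"fingers": 0.015, "dx": -0.0003, "dy": -0.007, "dz": 0, "rx": 0, "ry": 0, "rz": -4},
  {"fingers": 0.015, "dx": 0, "dy": 0, "dz": 0, "rx": 0, "ry": 0, "rz": 0},
])

```text
clock: 21.82
tcp_pos: [0.6527, -0.0197, 0.1888]
ee_rot: [0.0, 0.996, 0.087, -0.0]
wrist_force: [-2.0, -0.1, 6.0]
gripper_width: 0.0215
```

```bash
cat > chk2.py <<'E'
from tgt import *
p,R,s=rec(); PIV=np.array([.5537,-.0393]); v=p[:2]-PIV
print(p,'F',s['wrist_force'].round(1),'Ft',(R.T@s['wrist_force']).round(1),'w',s['gripper_width'],'r',np.linalg.norm(v).round(4),'ang',np.degrees(np.arctan2(v[1],v[0])).round(2),'jaw',np.degrees(np.arctan2(R[1,1],R[0,1])).round(2))
E
python3 chk2.py
```

```text
[ 0.65266843 -0.01965563  0.18875149] F [-2.  -0.1  6. ] Ft [-2.  -0.2 -6. ] w 0.02147759910611265 r 0.1009 ang 11.23 jaw -79.99
```

>>> play_rows([
  {"fingers": 0.015, "dx": -0.0003, "dy": -0.007, "dz": 0, "rx": 0, "ry": 0, "rz": -4},
  {"fingers": 0.015, "dx": -0.0003, "dy": -0.007, "dz": 0, "rx": 0, "ry": 0, "rz": -4},
  {"fingers": 0.015, "dx": -0.0003, "dy": -0.007, "dz": 0, "rx": 0, "ry": 0, "rz": -4},
  {"fingers": 0.015, "dx": -0.0003, "dy": -0.007, "dz": 0, "rx": 0, "ry": 0, "rz": -4},
  {"fingers": 0.015, "dx": -0.0003, "dy": -0.007, "dz": 0, "rx": 0, "ry": 0, "rz": -4},
  {"fingers": 0.015, "dx": -0.0003, "dy": -0.007, "dz": 0, "rx": 0, "ry": 0, "rz": -4},
  {"fingers": 0.015, "dx": -0.0003, "dy": -0.007, "dz": 0, "rx": 0, "ry": 0, "rz": -4},
  {"fingers": 0.015, "dx": -0.0003, "dy": -0.0052, "dz": 0, "rx": 0, "ry": 0, "rz": -3},
  {"fingers": 0.015, "dx": 0, "dy": 0, "dz": 0, "rx": 0, "ry": 0, "rz": 0},
])

```text
clock: 22.57
tcp_pos: [0.6292, 0.028, 0.1887]
ee_rot: [0.0, 0.937, 0.35, -0.0]
wrist_force: [-0.6, -1.1, 5.7]
gripper_width: 0.0215
```

```bash
python3 chk2.py
```

```text
[0.629155   0.02801185 0.18872766] F [-0.6 -1.1  5.7] Ft [-1.2  0.4 -5.7] w 0.021530251666937627 r 0.1011 ang 41.74 jaw -49.08
```

>>> play_rows([
  {"fingers": 0.015, "dx": -0.0001, "dy": -0.0035, "dz": 0, "rx": 0, "ry": 0, "rz": -2},
  {"fingers": 0.015, "dx": -0.0001, "dy": -0.0035, "dz": 0, "rx": 0, "ry": 0, "rz": -2},
  {"fingers": 0.015, "dx": 0, "dy": -0.0017, "dz": 0, "rx": 0, "ry": 0, "rz": -1},
  {"fingers": 0.015, "dx": 0, "dy": 0, "dz": 0, "rx": 0, "ry": 0, "rz": 0},
])

```text
clock: 22.9
tcp_pos: [0.6237, 0.0338, 0.1887]
ee_rot: [0.001, 0.921, 0.389, 0.0]
wrist_force: [-1.3, -0.2, 7.5]
gripper_width: 0.0217
```

```bash
python3 chk2.py
```

```text
[0.62367669 0.03377914 0.18872661] F [-1.3 -0.2  7.5] Ft [-1.  -0.8 -7.5] w 0.021734581223958688 r 0.1012 ang 46.24 jaw -44.2
```

Moved 58.1°; creep up to the stop.

>>> play_rows([
  {"fingers": 0.015, "dx": 0, "dy": -0.002, "dz": 0, "rx": 0, "ry": 0, "rz": -1},
  {"fingers": 0.015, "dx": 0, "dy": -0.0015, "dz": 0, "rx": 0, "ry": 0, "rz": -1},
  {"fingers": 0.015, "dx": 0, "dy": 0, "dz": 0, "rx": 0, "ry": 0, "rz": 0},
  {"fingers": 0.015, "dx": 0, "dy": 0, "dz": 0, "rx": 0, "ry": 0, "rz": 0},
])

```text
clock: 23.23
tcp_pos: [0.6221, 0.0352, 0.1887]
ee_rot: [0.001, 0.915, 0.404, 0.001]
wrist_force: [1.0, -1.8, 6.8]
gripper_width: 0.0216
```

```bash
python3 chk2.py
```

```text
[0.6220877  0.03521594 0.18873346] F [ 1.  -1.8  6.8] Ft [-0.7  2.  -6.8] w 0.021594455834662386 r 0.1011 ang 47.46 jaw -42.34
```

>>> play_rows([
  {"fingers": 0.015, "dx": 0, "dy": -0.002, "dz": 0, "rx": 0, "ry": 0, "rz": 0},
  {"fingers": 0.015, "dx": 0, "dy": -0.001, "dz": 0, "rx": 0, "ry": 0, "rz": 0},
  {"fingers": 0.015, "dx": 0, "dy": 0, "dz": 0, "rx": 0, "ry": 0, "rz": 0},
  {"fingers": 0.015, "dx": 0, "dy": 0, "dz": 0, "rx": 0, "ry": 0, "rz": 0},
])

```text
clock: 23.57
tcp_pos: [0.622, 0.0353, 0.1888]
ee_rot: [0.003, 0.915, 0.403, 0.002]
wrist_force: [6.5, -4.3, 2.8]
gripper_width: 0.0216
```

```bash
python3 chk2.py
```

```text
[0.62197501 0.03527005 0.18877608] F [ 6.5 -4.3  2.8] Ft [ 1.3  7.7 -2.7] w 0.021575713153482137 r 0.1011 ang 47.52 jaw -42.41
```

>>> play_rows([
  {"fingers": 0.03, "dx": 0, "dy": 0, "dz": 0, "rx": 0, "ry": 0, "rz": 0},
  {"fingers": 0.045, "dx": 0, "dy": 0, "dz": 0, "rx": 0, "ry": 0, "rz": 0},
  {"fingers": 0.05, "dx": 0, "dy": 0.002, "dz": 0, "rx": 0, "ry": 0, "rz": 0},
  {"fingers": 0.05, "dx": 0, "dy": 0, "dz": -0.01, "rx": 0, "ry": 0, "rz": 0},
  {"fingers": 0.05, "dx": 0, "dy": 0, "dz": -0.02, "rx": 0, "ry": 0, "rz": 0},
  {"fingers": 0.05, "dx": 0, "dy": 0, "dz": -0.03, "rx": 0, "ry": 0, "rz": 0},
  {"fingers": 0.05, "dx": 0, "dy": 0, "dz": -0.03, "rx": 0, "ry": 0, "rz": 0},
  {"fingers": 0.05, "dx": 0, "dy": 0, "dz": 0, "rx": 0, "ry": 0, "rz": 0},
])

```text
clock: 24.23
tcp_pos: [0.6228, 0.0369, 0.2835]
ee_rot: [0.002, 0.915, 0.404, 0.004]
wrist_force: [1.2, -0.2, 1.1]
gripper_width: 0.0499
```

```bash
python3 - <<'E'
from tgt import *
from ikx import ik
p,R,s=rec(); print(p,s['qpos'].round(2))
im,d,W=cloud('wrist');cv2.imwrite('pics/w14.png',im); np.savez('pics/w14.npz',im=im,d=d,W=W)
im,d,W=cloud('side');cv2.imwrite('pics/s14.png',cv2.resize(im[150:300,100:300],None,fx=4,fy=4,interpolation=cv2.INTER_CUBIC))
Rt=RT(-45,63.4,2); t=np.array([.4595,-.0171,.1561])-.12*Rt[:,2]
go(t,Rt)
N=10
rv=Rn.from_matrix(R.T@Rt).as_rotvec(); q=s['qpos']
for k in range(1,N+1):
    r=ik(p+(t-p)*k/N,R@Rn.from_rotvec(rv*k/N).as_matrix(),q,.02);q=r[0]; print(q.round(2),r[1].round(4),round(r[2],2))
E
```

```text
[0.62280588 0.03686049 0.28354777] [-0.26  0.66  0.23  1.55 -0.17  0.94 -0.72]
shift tool [-0.1005 -0.0704  0.0131] norm 0.1234
rotvec tool deg (apply first; shift then in new frame:) [ -1.83 -24.51  36.03] [-0.1084 -0.0026  0.0589]
[-0.29  0.66  0.26  1.57 -0.16  0.96 -0.79] 0.0 0.0
[-0.33  0.66  0.3   1.58 -0.15  0.98 -0.86] 0.0 0.0
[-0.36  0.67  0.34  1.59 -0.14  1.01 -0.93] 0.0 0.0
[-0.38  0.68  0.37  1.6  -0.13  1.03 -0.99] 0.0 0.0
[-0.41  0.68  0.4   1.61 -0.13  1.06 -1.05] 0.0 0.0
[-0.43  0.69  0.43  1.62 -0.13  1.09 -1.11] 0.0 0.0
[-0.45  0.71  0.45  1.62 -0.13  1.11 -1.17] 0.0 0.0
[-0.47  0.72  0.48  1.63 -0.13  1.14 -1.22] 0.0 0.0
[-0.48  0.73  0.5   1.64 -0.13  1.17 -1.28] 0.0 0.0
[-0.49  0.74  0.53  1.65 -0.14  1.2  -1.33] 0.0 0.0
```

View pics/w14.png

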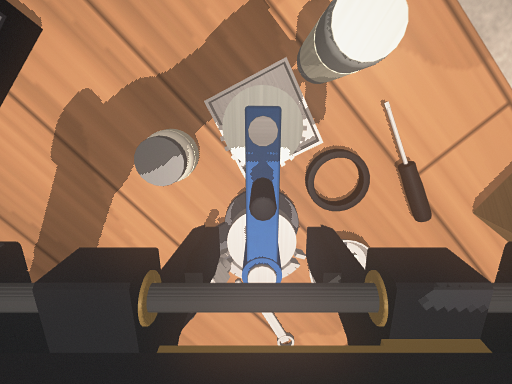

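View pics/s14.png

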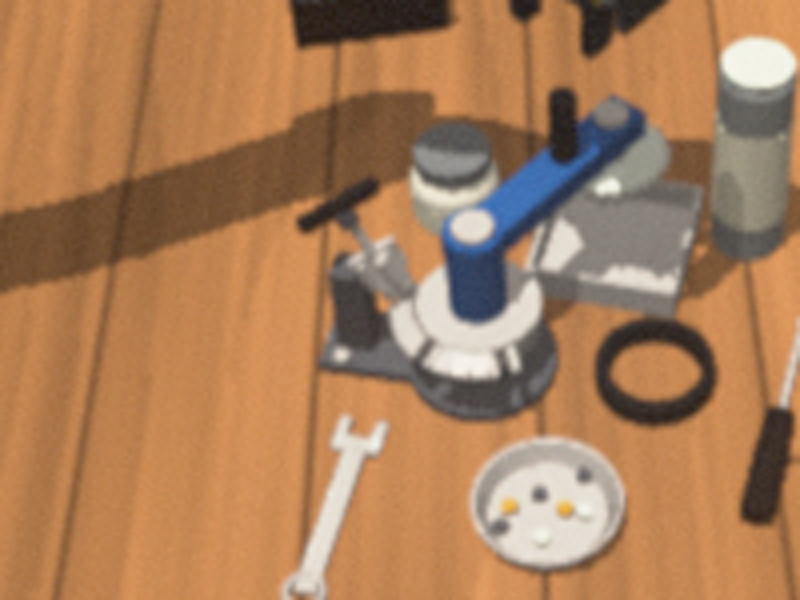

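>>> play_rows([
  {"fingers": 0.045, "dx": 0, "dy": 0, "dz": 0, "rx": -0.23, "ry": -3.06, "rz": 4.5},
  {"fingers": 0.045, "dx": 0, "dy": 0, "dz": 0, "rx": -0.23, "ry": -3.06, "rz": 4.5},
  {"fingers": 0.045, "dx": 0, "dy": 0, "dz": 0, "rx": -0.23, "ry": -3.06, "rz": 4.5},
  {"fingers": 0.045, "dx": 0, "dy": 0, "dz": 0, "rx": -0.23, "ry": -3.06, "rz": 4.5},
  {"fingers": 0.045, "dx": 0, "dy": 0, "dz": 0, "rx": -0.23, "ry": -3.06, "rz": 4.5},
  {"fingers": 0.045, "dx": 0, "dy": 0, "dz": 0, "rx": -0.23, "ry": -3.06, "rz": 4.5},
  {"fingers": 0.045, "dx": 0, "dy": 0, "dz": 0, "rx": -0.23, "ry": -3.06, "rz": 4.5},
  {"fingers": 0.045, "dx": 0, "dy": 0, "dz": 0, "rx": -0.23, "ry": -3.06, "rz": 4.5},
  {"fingers": 0.045, "dx": -0.022, "dy": -0.0005, "dz": 0.008, "rx": 0, "ry": 0, "rz": 0},
  {"fingers": 0.045, "dx": -0.022, "dy": -0.0005, "dz": 0.008, "rx": 0, "ry": 0, "rz": 0},
  {"fingers": 0.045, "dx": -0.022, "dy": -0.0005, "dz": 0.012, "rx": 0, "ry": 0, "rz": 0},
  {"fingers": 0.045, "dx": -0.022, "dy": -0.0005, "dz": 0.015, "rx": 0, "ry": 0, "rz": 0},
  {"fingers": 0.045, "dx": -0.02, "dy": -0.0005, "dz": 0.015, "rx": 0, "ry": 0, "rz": 0},
  {"fingers": 0.045, "dx": 0, "dy": 0, "dz": 0, "rx": 0, "ry": 0, "rz": 0},
  {"fingers": 0.045, "dx": 0, "dy": 0, "dz": 0, "rx": 0, "ry": 0, "rz": 0},
])

```text
clock: 25.58
tcp_pos: [0.4988, 0.0102, 0.2642]
ee_rot: [0.099, 0.973, 0.094, -0.187]
wrist_force: [-0.5, -0.4, 0.4]
gripper_width: 0.0451
```

```bash
python3 - <<'E'
from tgt import *
p,R,s=rec(); print(p,s['qpos'].round(2))
Rt=RT(-45,63.4,2); t=np.array([.4595,-.0171,.1561])
go(t,Rt)
im,d,W=cloud('wrist');cv2.imwrite('pics/w15.png',im)
E
```

```text
[0.49877197 0.01017999 0.26419387] [-0.49  0.75  0.52  1.65 -0.13  1.2  -1.33]
shift tool [0.0016 0.0007 0.1182] norm 0.1182
rotvec tool deg (apply first; shift then in new frame:) [-0.05  0.33  0.04] [0.0009 0.0006 0.1182]
```

View pics/w15.png

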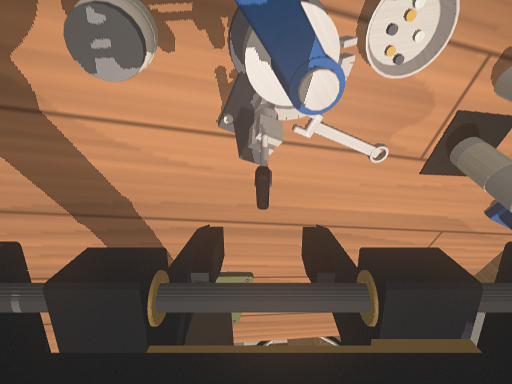

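>>> play_rows([
  {"fingers": 0.045, "dx": 0.0005, "dy": 0.0003, "dz": 0.02, "rx": 0, "ry": 0, "rz": 0},
  {"fingers": 0.045, "dx": 0.0005, "dy": 0.0003, "dz": 0.025, "rx": 0, "ry": 0, "rz": 0},
  {"fingers": 0.045, "dx": 0, "dy": 0, "dz": 0.025, "rx": 0, "ry": 0, "rz": 0},
  {"fingers": 0.045, "dx": 0, "dy": 0, "dz": 0.02, "rx": 0, "ry": 0, "rz": 0},
  {"fingers": 0.045, "dx": 0, "dy": 0, "dz": 0.015, "rx": 0, "ry": 0, "rz": 0},
  {"fingers": 0.045, "dx": 0, "dy": 0, "dz": 0.01, "rx": 0, "ry": 0, "rz": 0},
  {"fingers": 0.045, "dx": 0, "dy": 0, "dz": 0, "rx": 0, "ry": 0, "rz": 0},
  {"fingers": 0.045, "dx": 0, "dy": 0, "dz": 0, "rx": 0, "ry": 0, "rz": 0},
])

```text
clock: 26.3
tcp_pos: [0.4634, -0.0164, 0.1593]
ee_rot: [0.099, 0.973, 0.095, -0.185]
wrist_force: [1.2, -0.4, 0.4]
gripper_width: 0.0452
```

```bash
python3 - <<'E'
from tgt import *
p,R,s=rec(); print(p,s['qpos'].round(2),s['wrist_force'])
Rt=RT(-45,63.4,2); t=np.array([.4595,-.0171,.1561])
go(t,Rt)
E
```

```text
[ 0.46336279 -0.01643521  0.15929722] [-0.44  0.85  0.47  1.85 -0.18  0.89 -1.29] [ 1.18100966 -0.35098034  0.42307009]
shift tool [-0.0024 -0.0007  0.0044] norm 0.0051
rotvec tool deg (apply first; shift then in new frame:) [0.03 0.1  0.03] [-0.0024 -0.0007  0.0044]
```

>>> play_rows([
  {"fingers": 0.045, "dx": -0.0022, "dy": -0.0006, "dz": 0.004, "rx": 0, "ry": 0, "rz": 0},
  {"fingers": 0.02, "dx": 0, "dy": 0, "dz": 0, "rx": 0, "ry": 0, "rz": 0},
  {"fingers": 0.012, "dx": 0, "dy": 0, "dz": 0, "rx": 0, "ry": 0, "rz": 0},
  {"fingers": 0.004, "dx": 0, "dy": 0, "dz": 0, "rx": 0, "ry": 0, "rz": 0},
  {"fingers": 0.004, "dx": 0, "dy": 0, "dz": 0, "rx": 0, "ry": 0, "rz": 0},
  {"fingers": 0.004, "dx": 0, "dy": 0, "dz": 0, "rx": 0, "ry": 0, "rz": 0},
], force=15)

```text
clock: 26.8
tcp_pos: [0.4592, -0.0172, 0.1571]
ee_rot: [0.099, 0.973, 0.094, -0.185]
wrist_force: [0.5, 0.9, -0.4]
gripper_width: 0.014
```

```bash
python3 chk.py; python3 - <<'E'
from tgt import *
im,d,W=cloud('wrist');cv2.imwrite('pics/w16.png',im)
E
```

```text
[ 0.45919832 -0.01721752  0.15710866] F [ 0.5  0.9 -0.4] Ftool [ 0.8 -0.8 -0. ] F.ZP -0.48 T [ 0.19 -0.19  0.01] w 0.014029681627371214
along ZP 0.013 perp [-0.0002 -0.0006 -0.    ]
```

View pics/w16.png

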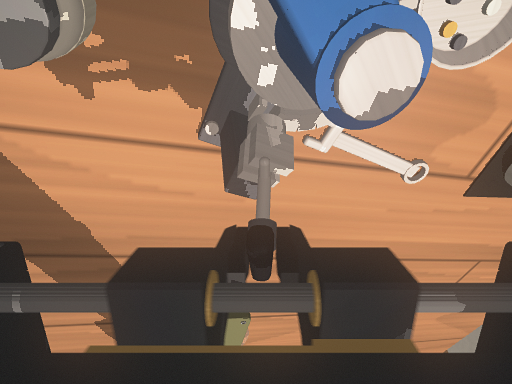

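>>> play_rows([
  {"fingers": 0.004, "dx": 0, "dy": 0, "dz": 0, "rx": 0, "ry": 0, "rz": 0},
  {"fingers": 0.004, "dx": 0, "dy": 0, "dz": 0, "rx": 0, "ry": 0, "rz": 0},
  {"fingers": 0.004, "dx": -0.0007, "dy": 0, "dz": -0.0007, "rx": 0, "ry": 0, "rz": 0},
  {"fingers": 0.004, "dx": -0.0007, "dy": 0, "dz": -0.0007, "rx": 0, "ry": 0, "rz": 0},
  {"fingers": 0.004, "dx": 0, "dy": 0, "dz": 0, "rx": -2.12, "ry": -0.1, "rz": -2.12},
  {"fingers": 0.004, "dx": 0, "dy": 0, "dz": 0, "rx": -4.24, "ry": -0.2, "rz": -4.24},
  {"fingers": 0.004, "dx": 0, "dy": 0, "dz": 0, "rx": -4.24, "ry": -0.2, "rz": -4.24},
  {"fingers": 0.004, "dx": 0, "dy": 0, "dz": 0, "rx": -4.24, "ry": -0.2, "rz": -4.24},
  {"fingers": 0.004, "dx": 0, "dy": 0, "dz": 0, "rx": -4.24, "ry": -0.2, "rz": -4.24},
  {"fingers": 0.004, "dx": 0, "dy": 0, "dz": 0, "rx": 0, "ry": 0, "rz": 0},
], force=45)

```text
clock: 27.68
tcp_pos: [0.4585, -0.0152, 0.1573]
ee_rot: [0.228, 0.911, 0.287, -0.188]
wrist_force: [4.8, -7.1, -9.1]
gripper_width: 0.0118
```

```bash
cat >> chk.py <<'E'
R0=RT(-45,0,2); print('twist',-(np.degrees(Rn.from_matrix(R@R0.T).as_rotvec())@ZP).round(2),(np.degrees(Rn.from_matrix(R@R0.T).as_rotvec())).round(1))
E
python3 chk.py
```

```text
[ 0.45846537 -0.01518244  0.15733095] F [ 4.8 -7.1 -9.1] Ftool [ 4.9  5.3 10.2] F.ZP -10.83 T [-0.01 -1.26  0.71] w 0.01183175470934095
along ZP 0.0137 perp [-0.0007  0.0014 -0.0004]
twist 35.84 [ 14.9  -3.1 -32.5]
```

>>> play_rows([
  {"fingers": 0.004, "dx": -0.0004, "dy": 0, "dz": -0.0004, "rx": -4.24, "ry": -0.2, "rz": -4.24},
  {"fingers": 0.004, "dx": 0, "dy": 0, "dz": 0, "rx": -4.24, "ry": -0.2, "rz": -4.24},
  {"fingers": 0.004, "dx": 0, "dy": 0, "dz": 0, "rx": -4.24, "ry": -0.2, "rz": -4.24},
  {"fingers": 0.004, "dx": 0, "dy": 0, "dz": 0, "rx": -4.24, "ry": -0.2, "rz": -4.24},
  {"fingers": 0.004, "dx": 0, "dy": 0, "dz": 0, "rx": -4.24, "ry": -0.2, "rz": -4.24},
  {"fingers": 0.004, "dx": 0, "dy": 0, "dz": 0, "rx": -3, "ry": -0.14, "rz": -3},
  {"fingers": 0.004, "dx": 0, "dy": 0, "dz": 0, "rx": 0, "ry": 0, "rz": 0},
  {"fingers": 0.004, "dx": 0, "dy": 0, "dz": 0, "rx": 0, "ry": 0, "rz": 0},
])

```text
clock: 28.35
tcp_pos: [0.4586, -0.016, 0.1582]
ee_rot: [0.37, 0.765, 0.497, -0.177]
wrist_force: [1.6, -0.7, -10.1]
gripper_width: 0.0115
```

```bash
python3 chk.py; python3 - <<'E'
from tgt import *
p,R,s=pose(); print((R.T@ZP).round(3),s['qpos'].round(2))
E
```

```text
[ 0.4586076  -0.01598082  0.15815041] F [  1.6  -0.7 -10.1] Ftool [ 6.8 -2.3  7.3] F.ZP -9.88 T [2.18 0.29 0.16] w 0.01146672518466315
along ZP 0.0143 perp [-0.0003  0.0005 -0.0002]
twist 2.17 [ 1.  -0.2 -1.9]
[-0.705 -0.036 -0.709] [-0.97  1.05  0.74  2.16  0.43  0.42 -1.28]
```

>>> play_rows([
  {"fingers": 0.004, "dx": 0, "dy": 0, "dz": 0, "rx": -1.8, "ry": -0.08, "rz": -1.8},
  {"fingers": 0.004, "dx": 0, "dy": 0, "dz": 0, "rx": 0, "ry": 0, "rz": 0},
  {"fingers": 0.004, "dx": 0.001, "dy": 0, "dz": 0.001, "rx": 0, "ry": 0, "rz": 0},
  {"fingers": 0.004, "dx": 0.0015, "dy": 0.0001, "dz": 0.0015, "rx": 0, "ry": 0, "rz": 0},
  {"fingers": 0.004, "dx": 0.001, "dy": 0.0001, "dz": 0.001, "rx": 0, "ry": 0, "rz": 0},
  {"fingers": 0.004, "dx": 0, "dy": 0, "dz": 0, "rx": 0, "ry": 0, "rz": 0},
])

```text
clock: 28.85
tcp_pos: [0.4605, -0.017, 0.154]
ee_rot: [0.379, 0.751, 0.511, -0.176]
wrist_force: [-0.3, 2.8, -11.4]
gripper_width: 0.0115
```

```bash
python3 chk.py
```

```text
[ 0.46048757 -0.01703246  0.1540149 ] F [ -0.3   2.8 -11.4] Ftool [ 9.1 -5.3  5.3] F.ZP -9.96 T [ 2.86  0.43 -0.1 ] w 0.011462185567324968
along ZP 0.0097 perp [-0.0003 -0.0001 -0.0001]
twist -0.34 [0.  0.  0.4]
```

>>> play_rows([
  {"fingers": 0.004, "dx": 0.0015, "dy": 0.0001, "dz": 0.0015, "rx": 0, "ry": 0, "rz": 0},
  {"fingers": 0.004, "dx": 0.0015, "dy": 0.0001, "dz": 0.0015, "rx": 0, "ry": 0, "rz": 0},
  {"fingers": 0.004, "dx": 0.0015, "dy": 0.0001, "dz": 0.0015, "rx": 0, "ry": 0, "rz": 0},
  {"fingers": 0.004, "dx": 0.001, "dy": 0, "dz": 0.001, "rx": 0, "ry": 0, "rz": 0},
  {"fingers": 0.004, "dx": 0, "dy": 0, "dz": 0, "rx": 0, "ry": 0, "rz": 0},
  {"fingers": 0.004, "dx": 0, "dy": 0, "dz": 0, "rx": 0, "ry": 0, "rz": 0},
])

```text
clock: 29.35
tcp_pos: [0.4634, -0.018, 0.1474]
ee_rot: [0.38, 0.751, 0.511, -0.176]
wrist_force: [0.1, 3.9, -9.8]
gripper_width: 0.0114
```

```bash
python3 chk.py
```

```text
[ 0.46344771 -0.01795993  0.14737624] F [ 0.1  3.9 -9.8] Ftool [ 8.9 -4.5  3.4] F.ZP -8.53 T [ 3.02  0.54 -0.16] w 0.011390087594988026
along ZP 0.0023 perp [-0.0003 -0.0004 -0.0001]
twist -0.42 [-0.1  0.1  0.4]
```

Nearly home and still drawn in by the spring; ease down the rest and release.

>>> play_rows([
  {"fingers": 0.004, "dx": 0.0008, "dy": 0, "dz": 0.0008, "rx": 0, "ry": 0, "rz": 0},
  {"fingers": 0.004, "dx": 0, "dy": 0, "dz": 0, "rx": 0, "ry": 0, "rz": 0},
  {"fingers": 0.004, "dx": 0, "dy": 0, "dz": 0, "rx": 0, "ry": 0, "rz": 0},
])

```text
clock: 29.6
tcp_pos: [0.4638, -0.018, 0.1464]
ee_rot: [0.38, 0.751, 0.511, -0.176]
wrist_force: [-1.2, 6.1, -8.4]
gripper_width: 0.0117
```

```bash
python3 chk.py
```

```text
[ 0.46383998 -0.01803791  0.14644127] F [-1.2  6.1 -8.4] Ftool [ 8.8 -5.5  0.8] F.ZP -6.55 T [ 2.95  0.51 -0.22] w 0.01165813893694552
along ZP 0.0013 perp [-0.0004 -0.0004 -0.0001]
twist -0.42 [-0.1  0.1  0.4]
```

>>> play_rows([
  {"fingers": 0.012, "dx": 0, "dy": 0, "dz": 0, "rx": 0, "ry": 0, "rz": 0},
  {"fingers": 0.02, "dx": 0, "dy": 0, "dz": 0, "rx": 0, "ry": 0, "rz": 0},
  {"fingers": 0.035, "dx": 0, "dy": 0, "dz": 0, "rx": 0, "ry": 0, "rz": 0},
  {"fingers": 0.045, "dx": 0, "dy": 0, "dz": 0, "rx": 0, "ry": 0, "rz": 0},
  {"fingers": 0.045, "dx": 0, "dy": 0, "dz": -0.015, "rx": 0, "ry": 0, "rz": 0},
  {"fingers": 0.045, "dx": 0, "dy": 0, "dz": -0.03, "rx": 0, "ry": 0, "rz": 0},
  {"fingers": 0.045, "dx": 0, "dy": 0, "dz": -0.03, "rx": 0, "ry": 0, "rz": 0},
  {"fingers": 0.045, "dx": 0, "dy": 0, "dz": -0.025, "rx": 0, "ry": 0, "rz": 0},
  {"fingers": 0.045, "dx": 0, "dy": 0, "dz": 0, "rx": 0, "ry": 0, "rz": 0},
  {"fingers": 0.045, "dx": 0, "dy": 0, "dz": 0, "rx": 0, "ry": 0, "rz": 0},
])

```text
clock: 30.43
tcp_pos: [0.4515, 0.0562, 0.2127]
ee_rot: [0.38, 0.751, 0.511, -0.176]
wrist_force: [-0.3, 0.2, -1.2]
gripper_width: 0.045
```

```bash
python3 - <<'E'
from tgt import *
p,R,s=rec(); print(p,s['qpos'].round(2))
im,d,W=cloud('wrist');cv2.imwrite('pics/w17.png',im); np.savez('pics/w17.npz',im=im,d=d,W=W)
def handle(im,d,W):
    P=W[d>0];c=im[d>0].astype(int)
    m=(P[:,0]>.42)&(P[:,0]<.51)&(P[:,1]>-.07)&(P[:,1]<.04)&(P[:,2]>.13)&(P[:,2]<.18)&(c.sum(1)<220)
    B=RT(0,0,0); L=(P[m]-BAR)@B; print(m.sum(),np.percentile(L,[0,2,50,98,100],axis=0).round(4).tolist())
handle(im,d,W)
print('ref');
for f in ('w8',):
    z=np.load(f'pics/{f}.npz'); handle(z['im'],z['d'],z['W'])
for n in ('scene','side'):
    im,d,W=cloud(n); np.savez(f'pics/{n}17.npz',im=im,d=d)
    cv2.imwrite(f'pics/{n}17.png',cv2.resize(im[150:300,100:300] if n=='side' else im[120:270,130:330],None,fx=4,fy=4,interpolation=cv2.INTER_CUBIC))
    handle(im,d,W); i2,d2,W2=cloud(n,f'pics/{n}0.npz'); print('ref'); handle(i2,d2,W2)
E
```

```text
[0.45149795 0.0561937  0.2127201 ] [-1.11  0.93  0.72  2.07  0.39  0.67 -1.25]
583 [[-0.0284, -0.0093, -0.0083], [-0.0253, -0.0076, -0.008], [0.0171, -0.0023, -0.0066], [0.0338, 0.0036, 0.0033], [0.0343, 0.0041, 0.0106]]
ref
602 [[-0.0294, -0.0091, -0.0083], [-0.0251, -0.0076, -0.008], [0.0193, -0.0018, -0.0066], [0.0336, 0.0038, 0.0041], [0.0347, 0.0047, 0.0159]]
72 [[-0.0339, -0.0071, -0.0091], [-0.0295, -0.0032, -0.0081], [0.0005, 0.0056, -0.0022], [0.0302, 0.0108, 0.0147], [0.0309, 0.0114, 0.0149]]
ref
70 [[-0.0344, -0.008, -0.0095], [-0.0307, -0.003, -0.008], [0.0004, 0.0054, -0.0024], [0.0309, 0.0108, 0.0145], [0.0315, 0.0129, 0.0153]]
93 [[-0.036, -0.0072, -0.01], [-0.0327, -0.0058, -0.0096], [-0.004, 0.0026, -0.0041], [0.0301, 0.0064, 0.0099], [0.0337, 0.0067, 0.0126]]
ref
78 [[-0.0349, -0.0084, -0.0106], [-0.0334, -0.0054, -0.0101], [-0.0078, 0.0025, -0.0046], [0.0265, 0.0075, 0.0092], [0.0271, 0.0087, 0.0134]]
```

View pics/w17.png

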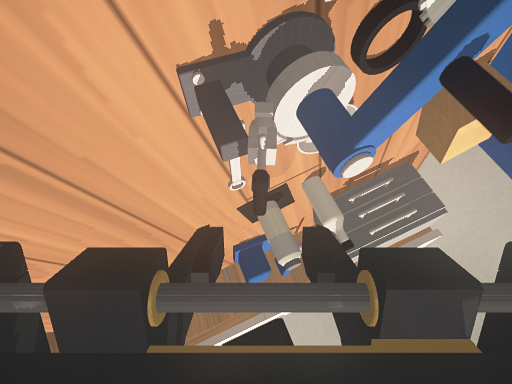

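View pics/side17.png

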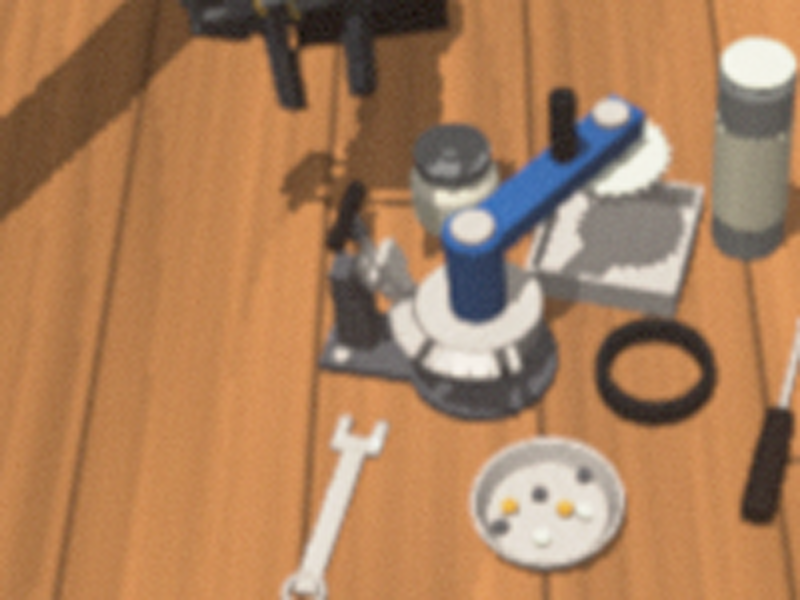

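>>> play_rows([
  {"fingers": 0.045, "dx": 0, "dy": 0, "dz": -0.03, "rx": 0, "ry": 0, "rz": 0},
  {"fingers": 0.045, "dx": 0, "dy": 0, "dz": -0.03, "rx": 0, "ry": 0, "rz": 0},
  {"fingers": 0.045, "dx": 0, "dy": 0, "dz": -0.02, "rx": 0, "ry": 0, "rz": 0},
  {"fingers": 0.045, "dx": 0, "dy": 0, "dz": 0, "rx": 0, "ry": 0, "rz": 0},
  {"fingers": 0.045, "dx": 0, "dy": 0, "dz": 0, "rx": 0, "ry": 0, "rz": 0},
])

```text
clock: 31.0
tcp_pos: [0.4414, 0.1158, 0.2632]
ee_rot: [0.38, 0.751, 0.511, -0.177]
wrist_force: [-0.8, -0.9, -0.1]
gripper_width: 0.0451
```

```bash
python3 - <<'E'
from h import *
print(sensors.sense()['clock'],sensors.sense()['qvel'].round(3))
def circ(P,a):
    m=(P[:,0]>a[0])&(P[:,0]<a[1])&(P[:,1]>a[2])&(P[:,1]<a[3])&(P[:,2]>a[4])&(P[:,2]<a[5])
    q=np.ascontiguousarray(P[m][:,:2].astype(np.float32)); 
    if len(q)<4: return len(q)
    c,r=cv2.minEnclosingCircle(q); return np.round([c[0],c[1],r],4),len(q)
for n in ('scene','side'):
    im,d,W=cloud(n); cv2.imwrite(f'pics/{n}18.png',im); P=W[d>0]
    i0,d0,W0=cloud(n,f'pics/{n}0.npz');P0=W0[d0>0]
    for k,a in dict(spray=(.7,.83,.02,.15,.18,.2),tub=(.45,.6,.07,.2,.06,.08),lube=(.5,.62,-.43,-.35,.16,.18),tape=(.6,.8,-.13,0.02,.015,.028),can=(.4,.52,-.46,-.34,.146,.16),canlow=(.4,.52,-.46,-.34,.02,.12),sprock=(.6,.74,.02,.14,.102,.116)).items():
        print(n,k,circ(P,a),circ(P0,a))
    cv2.imwrite(f'pics/diff{n}.png',cv2.absdiff(im,i0))
E
```

```text
31.0 [ 0.021  0.016  0.006  0.038  0.001 -0.006 -0.002]
scene spray (array([0.7723, 0.0824, 0.0296]), 230) (array([0.7724, 0.0819, 0.0302]), 238)
scene tub (array([0.536 , 0.1253, 0.0347]), 198) (array([0.5347, 0.1275, 0.0337]), 199)
scene lube (array([ 0.5722, -0.3864,  0.0144]), 35) (array([ 0.5733, -0.3895,  0.0128]), 37)
scene tape (array([ 0.6943, -0.0634,  0.1094]), 293) (array([ 0.6956, -0.0682,  0.1072]), 233)
scene can (array([ 0.4558, -0.3998,  0.0202]), 63) 0
scene canlow (array([ 0.463 , -0.3982,  0.0276]), 268) 0
scene sprock (array([0.6607, 0.0721, 0.0483]), 216) (array([0.6823, 0.0531, 0.0257]), 21)
side spray (array([0.7693, 0.0813, 0.0298]), 223) (array([0.7661, 0.0807, 0.0315]), 222)
side tub (array([0.5339, 0.1273, 0.0334]), 245) (array([0.5331, 0.126 , 0.0337]), 245)
side lube (array([ 0.5698, -0.3905,  0.0123]), 83) (array([ 0.571 , -0.3898,  0.0118]), 86)
side tape (array([ 0.7036, -0.0543,  0.104 ]), 411) (array([ 0.703 , -0.055 ,  0.1054]), 284)
side can (array([ 0.453 , -0.4017,  0.0189]), 177) 0
side canlow (array([ 0.4542, -0.4039,  0.0275]), 460) 0
side sprock (array([0.686 , 0.0547, 0.0553]), 202) (array([0.6704, 0.042 , 0.0248]), 31)
```

View pics/scene18.png

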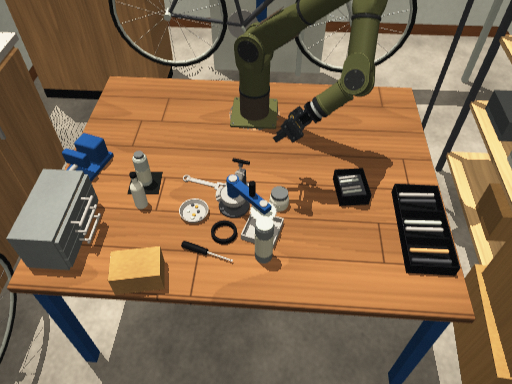

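View pics/side18.png

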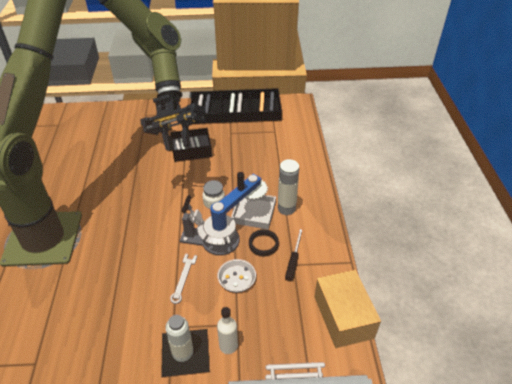

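>>> play_rows([
  {"fingers": 0.045, "dx": 0, "dy": 0, "dz": 0, "rx": 0, "ry": 0, "rz": 0},
  {"fingers": 0.045, "dx": 0, "dy": 0, "dz": 0, "rx": 0, "ry": 0, "rz": 0},
  {"fingers": 0.045, "dx": 0, "dy": 0, "dz": 0, "rx": 0, "ry": 0, "rz": 0},
])

```text
clock: 31.35
tcp_pos: [0.4412, 0.1157, 0.2632]
ee_rot: [0.38, 0.751, 0.51, -0.177]
wrist_force: [-0.7, -0.7, 0.4]
gripper_width: 0.0454
```

```bash
python3 -c "
from station import ctrl,sensors
print(sensors.sense()['clock']); print(ctrl.finish_job())"
```

```text
31.35
the job is handed in; nothing more can be done
None
```

The job is done in the order asked and handed in at 31.35 s, with the gripper clear of everything.

- **Can:** I lifted it out of the tray and stood it upright on the mat. The last images put it at about (0.456, -0.402), within 6 mm of the mat's centre.
- **Plunger out:** I pulled it about 14 mm, twisted it about 63° clockwise and released it. It stayed out by itself, resting at about 12 mm.
- **Arm:** I swung it by the post until it would not move further and the force rose to about 8 N. The cassette then hung over the tray.
- **Plunger home:** I twisted it back and let it down. The spring kept drawing it in past the depth where it would have stopped on the ring. After release the handle was back at its starting depth to within about 0.1 mm in the wrist camera.

**Last checks:** the lube, tub and spray measured within 1 to 4 mm of their first positions, which is camera noise. The tape, wrench and driver I only judged by eye, and they looked unmoved.

**Not confirmed or in disagreement:**
- I did not nudge the arm to test the lock; I rely on the handle's depth.
- The side camera placed the cassette about 30 mm off, because its view included other parts. The scene camera's (0.661, 0.072) agreed with where I expected the tray's centre to be.
- The tool could not reach the full 25° tilt straight on, so I gripped the handle from the side at about 45°.

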